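# Fetch the bean-paste jar from behind the sauce bottles in the table caddy

### The job

The guests at the grill want the bean-paste jar (brown stoneware, white lid), which is hemmed in by the three sauce bottles in the caddy. First lift all three bottles out and stand them on the empty steel tray, then set the jar down in the middle of the round wooden trivet, and when it is there put each bottle back in the caddy on the very spot where it stood at the start. Keep bottles and jar upright throughout, and leave the pepper shaker, the toothpick pot and the steel cup where they stand.

Things in the scene. Friction and masses are not known exactly. Their poses are not given: they have to be found in the camera images.
- soy: sauce bottle, nearly black glass with a red cap and a white label with a red band. All three bottles have one shape: round, 140 mm tall, straight body 56 mm in diameter up to 104 mm, shoulder, screw cap 38 mm in diameter from 114 to 140 mm; about 0.3 kg. Origin: centre of the underside, z up. Starts upright in one of the caddy's three bottle places
- vinegar: sauce bottle, pale greenish-white glass with a green cap and a white label with a green band. All three bottles have one shape: round, 140 mm tall, straight body 56 mm in diameter up to 104 mm, shoulder, screw cap 38 mm in diameter from 114 to 140 mm; about 0.3 kg. Origin: centre of the underside, z up. Starts upright in one of the caddy's three bottle places
- sesame_oil: sauce bottle, amber-brown glass with a yellow cap and a white label with a yellow band. All three bottles have one shape: round, 140 mm tall, straight body 56 mm in diameter up to 104 mm, shoulder, screw cap 38 mm in diameter from 114 to 140 mm; about 0.3 kg. Origin: centre of the underside, z up. Starts upright in one of the caddy's three bottle places
- jar: bean-paste jar: squat brown stoneware, 60 mm in diameter, 64 mm tall, sides straight from 6 to 52 mm, flat white lid 58 mm in diameter fast on the jar; about 0.25 kg. Origin: centre of the underside, z up. Starts in the middle of the caddy back row, about 6 mm from each of three bottles, so that no gripper can come down on it while they are there
- caddy: fixed dark steel caddy, open tray 142 (x) by 206 mm (y), rim 22 mm high, walls 3 mm, floor 3 mm above the table. Origin: centre of the underside; -x faces roughly to the robot. Places, within 2 mm: back row x = +32 mm: bottle (y +64), jar (0), bottle (-64); front row x = -32 mm: pepper (+64), bottle (0), toothpicks (-64). Which bottle is where varies
- tray: fixed bright steel serving tray, empty, 250 mm (its x) by 150 mm (its y), rim 16 mm high, 3 mm walls, floor 3 mm above the table. Origin: centre of the underside. Takes three bottles in a row along its x, 75 mm apart
- trivet: fixed round wooden trivet, dark rim and lighter face, 120 mm in diameter, 8 mm thick. Origin: centre of the underside
- pepper: bystander: steel pepper shaker with holes in its top, loose, 40 mm in diameter, 58 mm tall, in the caddy's front row at its +y end. Origin: centre of the underside
- picks: bystander: black toothpick pot, loose, 40 mm in diameter, 46 mm tall, with toothpicks up to 60 mm, in the caddy's front row at its -y end. Origin: centre of the underside
- cup: bystander: steel water cup, loose, 68 mm in diameter, 72 mm tall, about 110 mm from the centre of the trivet on the side away from the robot. Origin: centre of the underside. On the near side, as far away, stands a loose white dipping dish 72 mm across, 22 mm high
There are look-alikes about, which are no part of the job. Leave any pink look-alike of the vinegar alone.

How it is judged (in metres and radians):
On the way, in this order (a step that is already met when the one before it is completed fails the run):
1. all three bottles stand upright together on the steel tray, let go (x of soy in the frame of tray between -0.1 and 0.1 m and y of soy in the frame of tray between -0.05 and 0.05 m and z of each of soy, vinegar, sesame_oil in the frame of tray below 0.01 m and angle between each of soy, vinegar, sesame_oil's own z axis and vertical below 0.12 rad and x of vinegar in the frame of tray between -0.1 and 0.1 m and y of vinegar in the frame of tray between -0.05 and 0.05 m and x of sesame_oil in the frame of tray between -0.1 and 0.1 m and y of sesame_oil in the frame of tray between -0.05 and 0.05 m and contact force between each of soy, vinegar, sesame_oil and the fingers below 0.05 N), for 0.2 s.
2. the jar stands in the middle of the trivet, let go, with the bottles still on the tray (horizontal distance between jar and trivet below 0.015 m and z of jar in the frame of trivet between 0.004 and 0.015 m and angle between each of jar, soy, vinegar, sesame_oil's own z axis and vertical below 0.12 rad and contact force between jar and the fingers below 0.05 N and x of soy in the frame of tray between -0.1 and 0.1 m and y of soy in the frame of tray between -0.05 and 0.05 m and z of each of soy, vinegar, sesame_oil in the frame of tray below 0.01 m and x of vinegar in the frame of tray between -0.1 and 0.1 m and y of vinegar in the frame of tray between -0.05 and 0.05 m and x of sesame_oil in the frame of tray between -0.1 and 0.1 m and y of sesame_oil in the frame of tray between -0.05 and 0.05 m), for 0.2 s.
At the end, for the whole second after the job is handed in: each bottle stands upright at rest in the caddy within 15 mm of where it stood at the start, and the jar stands upright at rest on the trivet, its centre within 15 mm of the trivet's (distance of each of soy, vinegar, sesame_oil from where it was at the start of the episode below 0.015 m and angle between each of soy, vinegar, sesame_oil, jar's own z axis and vertical below 0.12 rad and linear speed of each of soy, vinegar, sesame_oil, jar below 0.02 m/s and horizontal distance between jar and trivet below 0.015 m and z of jar in the frame of trivet between 0.004 and 0.015 m); the robot touches nothing.
It fails at once if a bottle or the jar is tipped by more than 35 degrees (angle between any of soy, vinegar, sesame_oil, jar's own z axis and vertical above 0.61 rad).
It fails at once if the pepper shaker, toothpick pot or cup is knocked over or shifted by more than 20 mm (distance of any of pepper, picks, cup from where it was at the start of the episode above 0.02 m or angle between any of pepper, picks, cup's own z axis and vertical above 0.5 rad).
It also fails if it takes over 144 s, if anything falls off the work surface, if the arm or the gripper's body presses on something with over 40 N, if the wrist force passes 120 N, or if a joint passes its speed limit or range.

### The arm

A 6-joint arm with a two-finger parallel gripper is mounted at the origin on the work surface. World frame = base frame: x ahead of the robot, y to its left, z up, the work surface at z = 0. Lengths are in mm, angles in rad, forces in N, time in s.
With the tool pointing down it reaches from about 300 to 875 mm from the base axis. Payload 4.2 kg.
Tool frame: the origin (TCP) lies on the mounting face of the last link; the fingertips stand 173 mm ahead of it and the grasp point (between the pads) lies 155 mm ahead of it; z points along the fingers, y is the direction in which the jaws open and shut (so a half turn about z gives the same grasp; the last joint's range is limited). The gripper opens to 85 mm and grips with 20 to 120 N. Pads are 22 mm wide; open, the fingers measure 114 mm over their backs; the gripper's body (76 mm by 85 mm) begins 54 mm behind the grasp point. The pads swing forward as they close: fully open they stand 13 mm farther back than shut.
Start: joints at [-1.297, 0.32, 1.565, -0, 1.257, -0.02], TCP at [166.513, -550.36, 404.738] pointing down, gripper open.
Joint ranges: [-3.11, 3.11], [-0.84, 2.01], [0.21, 2.61], [-1.34, 4.49], [0.05, 2.63], [-2.56, 2.56]. Speed limits (rad/s): [2.57, 2.57, 3.14, 3.14, 3.14, 3.14].

### API

Orientations are given as [roll, pitch, yaw] about the fixed x, y, z axes, in that order (R = Rz(yaw) Ry(pitch) Rx(roll)).
In Python, from rig import monitor, viewer, ticket gives the robot as it stands.
- The arm moves only by the shell command python3 -m handwheel 'ROWS' [FORCE]. ROWS is JSON, a list of rows, each an object of numbers: "dx", "dy", "dz": the shift along the tool's x, y, z scaled (see below); "ax", "ay", "az": the turn, a rotation vector about the tool's x, y, z scaled (see below); "fingers": the finger opening in mm, from 0 to 85.4. In form: [{"dx": .., "dy": .., "dz": .., "ax": .., "ay": .., "az": .., "fingers": ..}, ...]. A call has exactly 5 rows; each row shifts and turns the commanded pose from where the row before left it, along the tool's axes as they then stand; what a row does not reach is not made up. The controller multiplies each number of a shift by 20 mm and each number of a turn by 0.1 rad. A row lasts 1/12 s, in which the tool goes at most 41.7 mm and 7.16 degrees, less where a joint would pass 70% of its speed; a pose out of reach is approached as far as the arm can. A call with a number of a shift or a turn outside -1 to 1 is refused whole. A call with a gripper value outside its range is refused whole. The fingers move at their own pace and stop on an object; FORCE is the grip in N (left out, the last holds). Time passes only in rows, so rows that do not move let the fingers close, or fill a call up. It gives the time, the measured TCP pose, the force and the opening at its end, in the units of the state.
- monitor.state(): the state, without advancing time (a new reading comes with each control period).
- viewer.snapshot(name): name is "scene" or "top"; returns the picture (420x560x3 uint8, red, green, blue); there is no depth.
- viewer.camera_info(name): a dict with "fx", "fy", "cx", "cy" (pixels), "rvec" (rotation vector, rad) and "tvec" (3), from world to camera coordinates, as OpenCV has them. Camera axes: x right, y down, z forward; pixel columns grow to the right and rows downward; lengths in mm; the calibration is good to about 2 mm. A picture is of the moment at which its call begins. camera_info takes no time and is no camera call.
- ticket.sign_off(): hands the job in, once; it reports no verdict.
The state is a dict: "time": time; "joint_positions": joint angles; "qvel": joint speeds; "tau": joint torques, N m; "eef_pos": TCP position; "orientation": TCP orientation; "ft_force": force on the tool from outside, world axes, zero at the start; "torque": the same for the moment, N m; "grip_width": finger opening in mm.
Only numpy, scipy, OpenCV 4.12 (cv2) and the standard library are available. Lean on these libraries where they do the work, as an engineer would, in place of code of your own. Each camera call takes 0.05 s, during which the arm holds its last target.

## Working session

There is one attempt and no reset: what is moved stays moved. The work goes in short steps, Python scripts to look and compute and a shell command to move; the robot and the scene stay as the last step left them, time stands still between calls to the robot, and variables do not carry over. Pictures are saved under pics/ and viewed, and the job is handed in when it is done.

```bash
ls; mkdir -p pics; python3 - <<'E'
from rig import monitor, viewer
import cv2
print(monitor.state())
for n in ("scene","top"):
    im=viewer.snapshot(n); cv2.imwrite(f"pics/{n}0.png",cv2.cvtColor(im,cv2.COLOR_RGB2BGR)); print(viewer.camera_info(n))
E
```

```text
pics
{'time': 0.0, 'joint_positions': array([-1.29704508e+00,  3.20284201e-01,  1.56568842e+00,  2.06987843e-05,
        1.25742378e+00, -1.99864952e-02]), 'qvel': array([ 0.00169687, -0.00040051,  0.00183118,  0.0001823 ,  0.00024326,
       -0.00062182]), 'tau': array([ 2.38037712e-03, -4.15525997e+01, -2.34163320e+01,  1.43642806e-04,
        8.30868637e-03,  2.03507295e-05]), 'eef_pos': array([ 166.4434905 , -550.19670983,  403.88276995]), 'orientation': array([-3.13978966e+00, -5.57234027e-05,  2.93731293e-01]), 'ft_force': array([0.49469884, 0.10939836, 0.77214388]), 'torque': array([0.05453329, 0.01330943, 0.04232276]), 'grip_width': 85.15729803133199}
{'fx': 526.8026866163085, 'fy': 526.8026866163085, 'cx': 285.52108604921403, 'cy': 208.16758668491562, 'rvec': array([ 0.77237865,  2.66509997, -0.98411151]), 'tvec': array([ 473.18380186, -189.5349576 , 1535.51845574])}
{'fx': 480.3924104509896, 'fy': 480.3924104509896, 'cx': 275.18803669601766, 'cy': 198.04452863431925, 'rvec': array([ 2.1306428, -2.1671301,  0.1752784]), 'tvec': array([-22.9513288 , 528.97817584, 972.01653633])}
```

View pics/scene0.png

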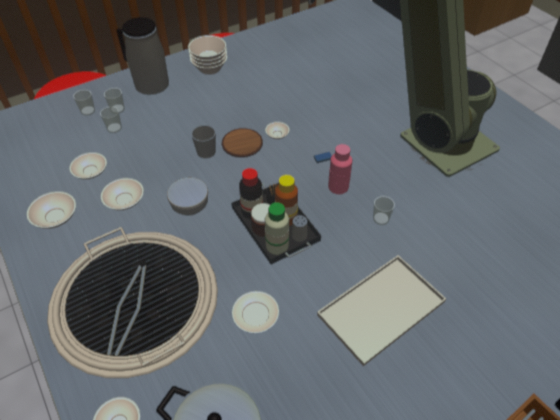

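View pics/top0.png

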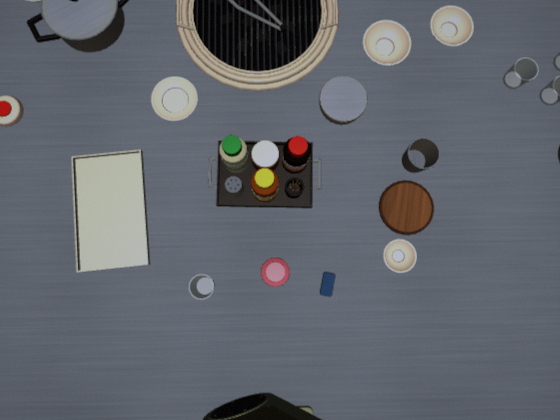

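The top view shows the caddy at about (265,175). In it are green-capped vinegar (232,146), red-capped soy (297,147), yellow-capped sesame oil (264,179), the white jar lid (265,153), pepper (233,185) and picks (294,187). The tray is at (110,210), the trivet at (406,207), the cup at (422,155) and the dipping dish at (400,255). The look-alikes are a pink bottle at (275,271) and a red dot on a dish at (4,109).

```bash
cat > h.py <<'E'
import cv2, numpy as np
from rig import monitor, viewer
def cam(n):
    i=viewer.camera_info(n); R=cv2.Rodrigues(np.array(i['rvec'],float))[0]; t=np.array(i['tvec'],float)
    K=np.array([[i['fx'],0,i['cx']],[0,i['fy'],i['cy']],[0,0,1]]); return K,R,t
def plane(n,uv,z):
    K,R,t=cam(n); C=-R.T@t; uv=np.atleast_2d(uv).astype(float)
    d=(R.T@np.linalg.inv(K)@np.c_[uv,np.ones(len(uv))].T).T
    return C+d*((z-C[2])/d[:,2])[:,None]
def proj(n,p):
    K,R,t=cam(n); q=(K@(R@np.atleast_2d(p).T+t[:,None])).T; return q[:,:2]/q[:,2:]
def snap(n,name):
    im=cv2.cvtColor(viewer.snapshot(n),cv2.COLOR_RGB2BGR); cv2.imwrite(f"pics/{name}.png",im); return im
def crop(im,x0,y0,x1,y1,k,name):
    cv2.imwrite(f"pics/{name}.png",cv2.resize(im[y0:y1,x0:x1],None,fx=k,fy=k,interpolation=cv2.INTER_CUBIC))
def blobs(mask,amin=30):
    cs,_=cv2.findContours(mask.astype(np.uint8),cv2.RETR_EXTERNAL,cv2.CHAIN_APPROX_NONE)
    return [c for c in cs if cv2.contourArea(c)>=amin]
E
python3 - <<'E'
from h import *
import cv2
for n in("top","scene"):
    K,R,t=cam(n); print(n,"C",(-R.T@t).round())
im=cv2.imread("pics/top0.png"); hsv=cv2.cvtColor(im,cv2.COLOR_BGR2HSV)
crop(im,200,120,330,220,6,"cad_top"); 
im2=cv2.imread("pics/scene0.png"); crop(im2,220,150,370,270,5,"cad_sc")
H,S,V=cv2.split(hsv)
M={'red':((H<6)|(H>174))&(S>180)&(V>90),'green':(H>45)&(H<75)&(S>150),'yellow':(H>22)&(H<34)&(S>180),'trivet':(H>4)&(H<20)&(S>90)}
for k,m in M.items():
    for c in blobs(m,40):
        (u,v),r=cv2.minEnclosingCircle(c); z={'trivet':8}.get(k,143)
        print(k,round(u,1),round(v,1),round(r,1),cv2.contourArea(c),plane("top",(u,v),z)[0].round(1))
for u,v,s in((265,153,'lid'),):
    print(s,plane("top",(u,v),67)[0].round(1))
E
```

```text
top C [ 377.  -18. 1041.]
scene C [1016.  709. 1041.]
red 297.5 145.5 9.8 259.5 [614.4 -75.2 143. ]
red 3.0 108.3 7.4 114.5 [696.8 492.2 143. ]
green 231.1 145.4 9.9 261.5 [616.4  52.3 143. ]
trivet 405.7 207.6 27.4 2182.5 [ 507.7 -315.8    8. ]
trivet 269.4 177.5 25.4 351.5 [579.1 -20.5   8. ]
trivet 297.7 157.3 16.7 98.5 [623.4 -83.7   8. ]
lid [619.5 -12.1  67. ]
```

View pics/cad_top.png

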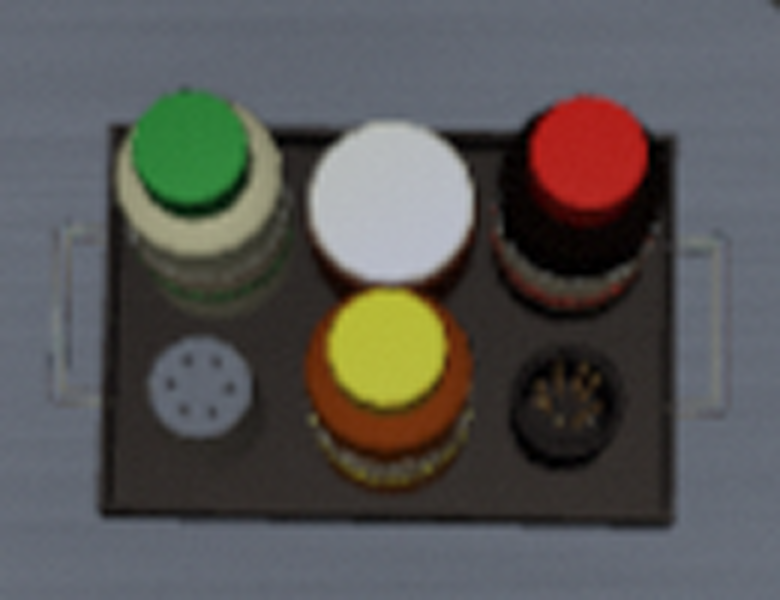

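View pics/cad_sc.png

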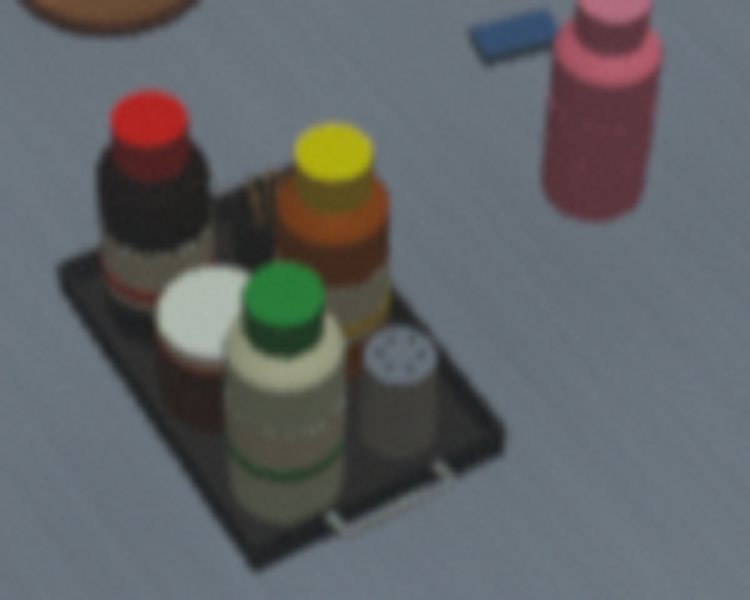

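The crops confirm the three real bottles: green vinegar at the back +y place, red soy at the back −y place, yellow sesame in front. The pink one stands apart, outside the caddy. Next I measure with both views.

```bash
cat >> h.py <<'E'
def masks(im):
    H,S,V=[x.astype(int) for x in cv2.split(cv2.cvtColor(im,cv2.COLOR_BGR2HSV))]
    return {'soy':((H<6)|(H>174))&(S>180)&(V>155),'vinegar':(H>45)&(H<75)&(S>130)&(V>105),'sesame':(H>22)&(H<34)&(S>170)&(V>140)}
def caps(n,im,z=143):
    out={}
    for k,m in masks(im).items():
        for c in blobs(m,60):
            (u,v),(a,b),_=cv2.fitEllipse(c); p=plane(n,(u,v),z)[0]
            print(n,k,round(u,1),round(v,1),round(a,1),round(b,1),p.round(1))
            out.setdefault(k,[]).append(p)
    return out
def rect(n,im,mask,z,amin):
    for c in blobs(mask,amin):
        q=cv2.approxPolyDP(cv2.convexHull(c),0.03*cv2.arcLength(c,True),True)[:,0]
        print(n,'area',cv2.contourArea(c),q.tolist()); 
        P=plane(n,q,z); print(P.round(1)[:,:2].tolist(),'mean',P.mean(0).round(1))
        L=np.linalg.norm(np.roll(P,-1,0)-P,axis=1); print('sides',L.round(1))
        (ce,wh,ang)=cv2.minAreaRect(plane(n,c[:,0],z)[:,:2].astype(np.float32)); print('minrect',np.round(ce,1),np.round(wh,1),round(ang,2))
E
python3 - <<'E'
from h import *
for n in("top","scene"):
    im=cv2.imread(f"pics/{n}0.png"); caps(n,im)
    H,S,V=[x.astype(int) for x in cv2.split(cv2.cvtColor(im,cv2.COLOR_BGR2HSV))]
    print('tray'); m=(S<55)&(V>165)&(im[...,0]<im[...,2]); m=cv2.morphologyEx(m.astype(np.uint8),cv2.MORPH_OPEN,np.ones((5,5)));rect(n,im,m,10,2500)
    # trivet
    m=((H<22)|(H>176))&(S>80)&(V>30)
    for c in blobs(m,900):
        e=cv2.fitEllipse(cv2.convexHull(c)); print('trivet?',np.round(e[0],1),np.round(e[1],1),plane(n,e[0],8)[0].round(1))
    # lid
    m=np.zeros(V.shape,bool); 
    x0,y0,x1,y1=(245,130,285,172) if n=='top' else (240,195,285,235)
    m[y0:y1,x0:x1]=((S<40)&(V>150))[y0:y1,x0:x1]
    for c in blobs(m,60):
        e=cv2.fitEllipse(c); print('lid',np.round(e[0],1),np.round(e[1],1),plane(n,e[0],67)[0].round(1))
im=cv2.imread("pics/top0.png"); V=im.max(2)
m=np.zeros(V.shape,bool); m[130:215,210:320]=(V<80)[130:215,210:320]|(cv2.cvtColor(im,cv2.COLOR_BGR2HSV)[...,1]>120)[130:215,210:320]
m=cv2.morphologyEx(m.astype(np.uint8),cv2.MORPH_OPEN,np.ones((5,5)))
print('caddy'); rect("top",im,m,22,2000)
E
```

```text
top soy 297.7 145.0 16.5 17.4 [615.4 -75.7 143. ]
top soy 4.0 107.7 9.7 13.8 [697.9 490.3 143. ]
top vinegar 231.1 144.0 16.8 17.8 [619.2  52.3 143. ]
top sesame 264.1 177.3 17.7 18.5 [553.1 -10.1 143. ]
tray
top area 6980.0 [[139, 154], [144, 250], [81, 270], [76, 160]]
[[635.6, 264.6], [425.7, 248.8], [386.0, 380.5], [624.2, 401.5]] mean [517.9 323.9  10. ]
sides [210.4 137.6 239.1 137.4]
minrect [511.4 322.1] [242.3 140.5] 5.04
trivet? [405.8 207.2] [52.6 54.8] [ 508.7 -316.1    8. ]
lid [264.8 153.4] [25.1 25.9] [618.7 -11.6  67. ]
scene soy 249.3 173.4 8.7 13.0 [614.8 -76.1 143. ]
scene soy 65.9 82.0 11.7 74.7 [ 872.7 -663.2  143. ]
scene vinegar 276.4 208.5 10.9 14.6 [618.   51.5 143. ]
scene sesame 286.2 180.4 9.7 13.9 [552.9 -10.2 143. ]
tray
scene area 5774.5 [[399, 263], [438, 303], [362, 359], [323, 312]]
[[403.0, 253.4], [400.0, 383.1], [625.2, 397.3], [630.4, 264.3]] mean [514.7 324.5  10. ]
sides [129.8 225.6 133.1 227.7]
minrect [514.1 324.2] [236.7 139.6] 5.01
trivet? [ 4.987e+02 -4.000e-01] [52.4 88.9] [-746.7 -499.5    8. ]
trivet? [106.7  28.2] [137.9 259.1] [  626.4 -1111.6     8. ]
lid [259.9 211.6] [14.4 18. ] [623.5 -17.   67. ]
caddy
top area 4963.0 [[312, 143], [311, 207], [216, 205], [218, 160]]
[[651.5, -114.8], [510.6, -108.5], [518.2, 94.6], [616.6, 90.3]] mean [574.3  -9.6  22. ]
sides [141.1 203.2  98.5 208. ]
minrect [591. -10.] [205.8 157.9] 88.32
```

Both views agree to about 1 mm:

| Item | x (mm) | y (mm) |
|---|---|---|
| vinegar | 618.6 | 51.9 |
| soy | 615.1 | −75.9 |
| sesame | 553.0 | −10.1 |
| jar | ~618.7 | −12 |
| trivet | ~508.5 | −316 |
| tray | ~513 | 323.5 (long axis +5°) |

The spacings match the 64 mm grid and the given sizes. I first turn the tool to yaw 0, so that dx is +x, dy is −y and dz is down.

```bash
python3 -m handwheel '[{"az":1,"fingers":85},{"az":1,"fingers":85},{"az":0.94,"fingers":85},{"fingers":85},{"fingers":85}]' 40; python3 - <<'E'
from h import *
im=cv2.imread("pics/top0.png"); crop(im,370,120,470,290,3,"triv")
s=im[120:290,370:470]
E
```

```text
schema error: expected keys dx, dy, dz, ax, ay, az, fingers
```

View pics/triv.png

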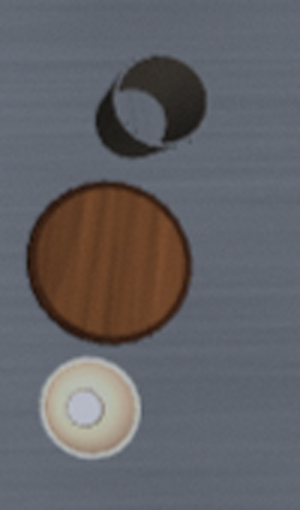

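The trivet is centred at about (406,207). The cup stands above it in the picture (+x side) and the dish below it.

```bash
python3 -m handwheel '[{"dx":0,"dy":0,"dz":0,"ax":0,"ay":0,"az":1,"fingers":85},{"dx":0,"dy":0,"dz":0,"ax":0,"ay":0,"az":1,"fingers":85},{"dx":0,"dy":0,"dz":0,"ax":0,"ay":0,"az":0.94,"fingers":85},{"dx":0,"dy":0,"dz":0,"ax":0,"ay":0,"az":0,"fingers":85},{"dx":0,"dy":0,"dz":0,"ax":0,"ay":0,"az":0,"fingers":85}]' 40
```

```text
time: 0.52
eef_pos: [166.5, -550.3, 404.3]
orientation: [-3.141, 0.0, 0.002]
ft_force: [-0.5, 0.3, -0.0]
grip_width: 84.8
```

```bash

python3 -m handwheel '[{"dx":0.75,"dy":-1,"dz":0,"ax":0,"ay":0,"az":0,"fingers":85},{"dx":0.75,"dy":-1,"dz":0,"ax":0,"ay":0,"az":0,"fingers":85},{"dx":0.75,"dy":-1,"dz":0,"ax":0,"ay":0,"az":0,"fingers":85},{"dx":0.75,"dy":-1,"dz":0,"ax":0,"ay":0,"az":0,"fingers":85},{"dx":0.75,"dy":-1,"dz":0,"ax":0,"ay":0,"az":0,"fingers":85}]'
python3 -m handwheel '[{"dx":0.75,"dy":-1,"dz":0,"ax":0,"ay":0,"az":0,"fingers":85},{"dx":0.75,"dy":-1,"dz":0,"ax":0,"ay":0,"az":0,"fingers":85},{"dx":0.75,"dy":-1,"dz":0,"ax":0,"ay":0,"az":0,"fingers":85},{"dx":0.75,"dy":-1,"dz":0,"ax":0,"ay":0,"az":0,"fingers":85},{"dx":0.75,"dy":-1,"dz":0,"ax":0,"ay":0,"az":0,"fingers":85}]'
```

```text
time: 0.93
eef_pos: [242.0, -449.4, 404.6]
orientation: [-3.141, 0.0, 0.002]
ft_force: [0.3, -0.7, -0.1]
grip_width: 84.9
time: 1.35
eef_pos: [317.0, -349.3, 404.7]
orientation: [3.142, 0.0, 0.002]
ft_force: [0.7, -0.5, -0.2]
grip_width: 85.1
```

```bash

python3 -m handwheel '[{"dx":0.75,"dy":-1,"dz":0,"ax":0,"ay":0,"az":0,"fingers":85},{"dx":0.75,"dy":-1,"dz":0,"ax":0,"ay":0,"az":0,"fingers":85},{"dx":0.75,"dy":-1,"dz":0,"ax":0,"ay":0,"az":0,"fingers":85},{"dx":0.75,"dy":-1,"dz":0,"ax":0,"ay":0,"az":0,"fingers":85},{"dx":0.75,"dy":-1,"dz":0,"ax":0,"ay":0,"az":0,"fingers":85}]'
python3 -m handwheel '[{"dx":0.75,"dy":-1,"dz":0,"ax":0,"ay":0,"az":0,"fingers":85},{"dx":0.75,"dy":-1,"dz":0,"ax":0,"ay":0,"az":0,"fingers":85},{"dx":0.75,"dy":-1,"dz":0,"ax":0,"ay":0,"az":0,"fingers":85},{"dx":0.75,"dy":-1,"dz":0,"ax":0,"ay":0,"az":0,"fingers":85},{"dx":0.75,"dy":-1,"dz":0,"ax":0,"ay":0,"az":0,"fingers":85}]'
python3 -m handwheel '[{"dx":0.75,"dy":-1,"dz":0,"ax":0,"ay":0,"az":0,"fingers":85},{"dx":0.75,"dy":-1,"dz":0,"ax":0,"ay":0,"az":0,"fingers":85},{"dx":0.75,"dy":-1,"dz":0,"ax":0,"ay":0,"az":0,"fingers":85},{"dx":0.75,"dy":-1,"dz":0,"ax":0,"ay":0,"az":0,"fingers":85},{"dx":0.75,"dy":-1,"dz":0,"ax":0,"ay":0,"az":0,"fingers":85}]'
python3 -m handwheel '[{"dx":0.75,"dy":-1,"dz":0,"ax":0,"ay":0,"az":0,"fingers":85},{"dx":0.75,"dy":-1,"dz":0,"ax":0,"ay":0,"az":0,"fingers":85},{"dx":0.75,"dy":-1,"dz":0,"ax":0,"ay":0,"az":0,"fingers":85},{"dx":0.75,"dy":-1,"dz":0,"ax":0,"ay":0,"az":0,"fingers":85},{"dx":0.75,"dy":-1,"dz":0,"ax":0,"ay":0,"az":0,"fingers":85}]'
```

```text
time: 1.77
eef_pos: [392.1, -249.3, 404.7]
orientation: [3.141, -0.0, 0.002]
ft_force: [0.8, -0.1, 0.4]
grip_width: 85.1
time: 2.18
eef_pos: [467.1, -149.3, 404.7]
orientation: [3.141, 0.0, 0.002]
ft_force: [-0.4, -0.7, -0.1]
grip_width: 84.7
time: 2.6
eef_pos: [542.2, -49.3, 404.6]
orientation: [3.141, 0.0, 0.002]
ft_force: [-0.9, -1.1, 1.1]
grip_width: 85.2
time: 3.02
eef_pos: [617.2, 50.7, 404.4]
orientation: [3.141, 0.0, 0.002]
ft_force: [0.1, -0.7, -0.6]
grip_width: 85.2
```

```bash

python3 -m handwheel '[{"dx":0.07,"dy":-0.06,"dz":0.8,"ax":0,"ay":0,"az":0,"fingers":85},{"dx":0,"dy":0,"dz":0.8,"ax":0,"ay":0,"az":0,"fingers":85},{"dx":0,"dy":0,"dz":0.8,"ax":0,"ay":0,"az":0,"fingers":85},{"dx":0,"dy":0,"dz":0.8,"ax":0,"ay":0,"az":0,"fingers":85},{"dx":0,"dy":0,"dz":0.4,"ax":0,"ay":0,"az":0,"fingers":85}]'
python3 - <<'E'
from h import *
im=snap("scene","s1"); crop(im,200,100,400,280,4,"s1c")
E
```

```text
time: 3.43
eef_pos: [617.5, 50.8, 330.3]
orientation: [3.141, 0.004, 0.002]
ft_force: [0.0, 0.3, 0.2]
grip_width: 85.1
```

View pics/s1c.png

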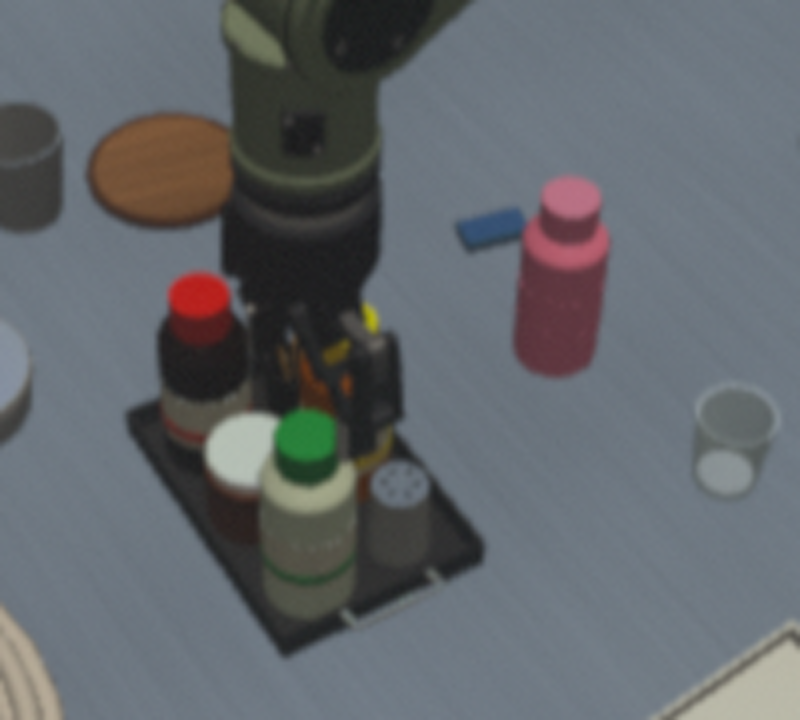

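```bash
python3 - <<'E'
from h import *
x,y,z=617.5,50.8,330.3
P=np.array([[x,y+46,z-160],[x,y-46,z-160],[x,y,z-160],[x,y,z],[618.6,51.9,143]])
print(((proj("scene",P)-[200,100])*4).round(0).tolist())
print(proj("top",P).round(0).tolist())
im=snap("top","t1"); crop(im,180,80,340,220,5,"t1c")
E
```

```text
[[350.0, 454.0], [262.0, 349.0], [305.0, 400.0], [302.0, 186.0], [305.0, 435.0]]
[[206.0, 141.0], [255.0, 141.0], [231.0, 141.0], [222.0, 113.0], [231.0, 144.0]]
```

View pics/t1c.png

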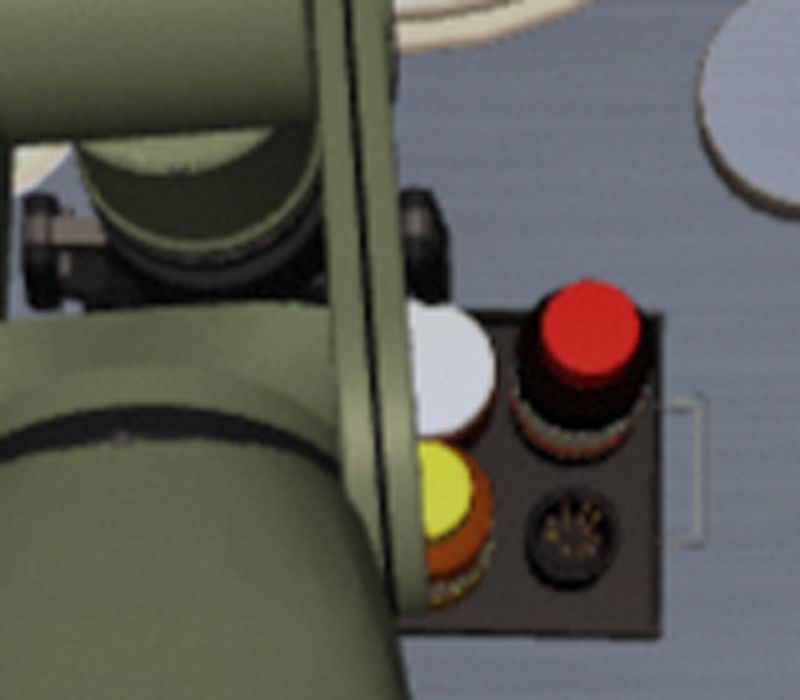

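The fingers straddle the green cap in both views: the scene crop shows a tip near (360,445), predicted (350,454). I go down to z 250 and grip.

```bash

python3 -m handwheel '[{"dx":0.05,"dy":-0.05,"dz":0.8,"ax":0,"ay":0,"az":0,"fingers":85},{"dx":0,"dy":0,"dz":0.8,"ax":0,"ay":0,"az":0,"fingers":85},{"dx":0,"dy":0,"dz":0.8,"ax":0,"ay":0,"az":0,"fingers":85},{"dx":0,"dy":0,"dz":0.8,"ax":0,"ay":0,"az":0,"fingers":85},{"dx":0,"dy":0,"dz":0.6,"ax":0,"ay":0,"az":0,"fingers":85}]'
python3 -m handwheel '[{"dx":0,"dy":0,"dz":0,"ax":0,"ay":0,"az":0,"fingers":85},{"dx":0,"dy":0,"dz":0,"ax":0,"ay":0,"az":0,"fingers":70},{"dx":0,"dy":0,"dz":0,"ax":0,"ay":0,"az":0,"fingers":60},{"dx":0,"dy":0,"dz":0,"ax":0,"ay":0,"az":0,"fingers":50},{"dx":0,"dy":0,"dz":0,"ax":0,"ay":0,"az":0,"fingers":40}]' 40
python3 -m handwheel '[{"dx":0,"dy":0,"dz":0,"ax":0,"ay":0,"az":0,"fingers":40},{"dx":0,"dy":0,"dz":0,"ax":0,"ay":0,"az":0,"fingers":40},{"dx":0,"dy":0,"dz":0,"ax":0,"ay":0,"az":0,"fingers":40},{"dx":0,"dy":0,"dz":0,"ax":0,"ay":0,"az":0,"fingers":40},{"dx":0,"dy":0,"dz":0,"ax":0,"ay":0,"az":0,"fingers":40}]'
```

```text
time: 3.95
eef_pos: [619.3, 51.7, 256.7]
orientation: [3.142, -0.001, 0.001]
ft_force: [-0.5, -0.5, 0.1]
grip_width: 84.9
time: 4.37
eef_pos: [619.7, 51.7, 258.8]
orientation: [3.142, -0.004, 0.0]
ft_force: [-0.6, -0.8, 4.6]
grip_width: 54.4
time: 4.78
eef_pos: [619.6, 51.6, 258.7]
orientation: [3.142, -0.004, -0.0]
ft_force: [-0.2, -0.4, 6.4]
grip_width: 54.8
```

I stopped short, at 258. The upward force and the 54.8 mm width show the pads are on the shoulder, so I reopen and go lower.

```bash

python3 -m handwheel '[{"dx":0,"dy":0,"dz":0,"ax":0,"ay":0,"az":0,"fingers":60},{"dx":0,"dy":0,"dz":0,"ax":0,"ay":0,"az":0,"fingers":75},{"dx":0,"dy":0,"dz":0.2,"ax":0,"ay":0,"az":0,"fingers":75},{"dx":0,"dy":0,"dz":0.2,"ax":0,"ay":0,"az":0,"fingers":75},{"dx":0,"dy":0,"dz":0,"ax":0,"ay":0,"az":0,"fingers":75}]'
python3 - <<'E'
from h import *
print(monitor.state()['eef_pos'],monitor.state()['ft_force'])
im=snap("scene","s2"); caps("scene",im); crop(im,220,140,360,270,5,"s2c")
E
```

```text
time: 5.2
eef_pos: [618.6, 51.7, 247.3]
orientation: [3.141, 0.003, -0.0]
ft_force: [0.2, -0.2, -1.3]
grip_width: 75.1
[618.57668527  51.74002941 247.29676521] [ 0.15482158 -0.24687901 -1.26131247]
scene soy 249.3 173.5 9.1 13.2 [614.9 -76.  143. ]
scene soy 65.9 82.0 11.8 75.6 [ 872.7 -663.3  143. ]
```

View pics/s2c.png

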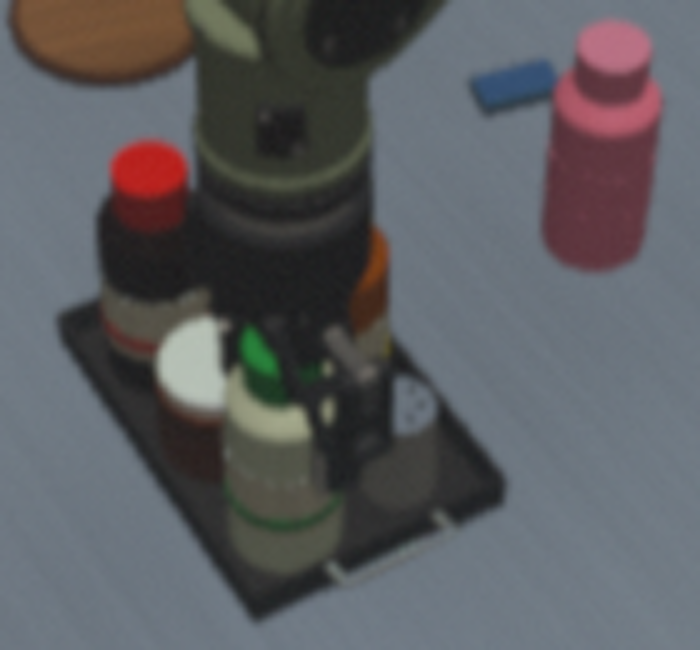

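```bash

python3 -m handwheel '[{"dx":0,"dy":0,"dz":0,"ax":0,"ay":0,"az":0,"fingers":65},{"dx":0,"dy":0,"dz":0,"ax":0,"ay":0,"az":0,"fingers":58},{"dx":0,"dy":0,"dz":0,"ax":0,"ay":0,"az":0,"fingers":45},{"dx":0,"dy":0,"dz":0,"ax":0,"ay":0,"az":0,"fingers":40},{"dx":0,"dy":0,"dz":0,"ax":0,"ay":0,"az":0,"fingers":40}]' 40
python3 -m handwheel '[{"dx":0,"dy":0,"dz":-0.2,"ax":0,"ay":0,"az":0,"fingers":40},{"dx":0,"dy":0,"dz":-0.3,"ax":0,"ay":0,"az":0,"fingers":40},{"dx":0,"dy":0,"dz":-0.5,"ax":0,"ay":0,"az":0,"fingers":40},{"dx":0,"dy":0,"dz":-0.5,"ax":0,"ay":0,"az":0,"fingers":40},{"dx":0,"dy":0,"dz":-0.5,"ax":0,"ay":0,"az":0,"fingers":40}]'
```

```text
time: 5.67
eef_pos: [619.2, 51.6, 249.0]
orientation: [3.141, -0.001, -0.0]
ft_force: [-0.0, -2.0, 1.3]
grip_width: 54.8
time: 6.08
eef_pos: [619.1, 51.8, 290.0]
orientation: [-3.142, -0.001, -0.0]
ft_force: [0.4, -0.0, -2.4]
grip_width: 55.0
```

```bash

python3 -m handwheel '[{"dx":0,"dy":-0.2,"dz":-0.8,"ax":0,"ay":0,"az":0,"fingers":40},{"dx":0,"dy":-0.4,"dz":-0.6,"ax":0,"ay":0,"az":0,"fingers":40},{"dx":0,"dy":-0.6,"dz":-0.4,"ax":0,"ay":0,"az":0,"fingers":40},{"dx":0,"dy":-0.7,"dz":-0.2,"ax":0,"ay":0,"az":0,"fingers":40},{"dx":-0.1,"dy":-0.7,"dz":0,"ax":0,"ay":0,"az":0,"fingers":40}]'
python3 - <<'E'
from h import *
im=snap("scene","s3"); crop(im,220,140,360,270,5,"s3c")
E
```

```text
time: 6.5
eef_pos: [617.3, 105.0, 330.1]
orientation: [-3.141, -0.003, -0.0]
ft_force: [0.1, -0.5, -2.8]
grip_width: 55.1
```

View pics/s3c.png

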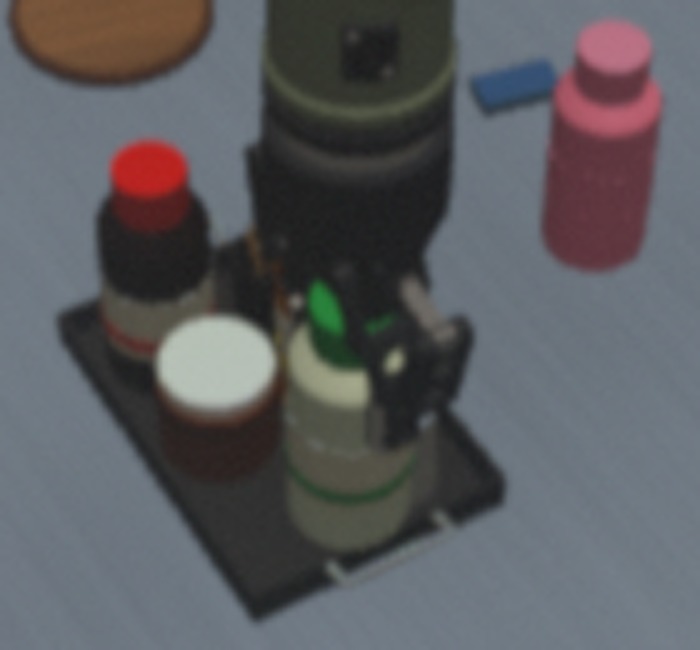

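The vinegar hangs upright in the fingers and clear of the rim. I carry it to tray slot (585,330).

```bash

python3 -m handwheel '[{"dx":-0.1,"dy":-0.8,"dz":0,"ax":0,"ay":0,"az":0,"fingers":40},{"dx":-0.1,"dy":-0.8,"dz":0,"ax":0,"ay":0,"az":0,"fingers":40},{"dx":-0.1,"dy":-0.8,"dz":0,"ax":0,"ay":0,"az":0,"fingers":40},{"dx":-0.1,"dy":-0.8,"dz":0,"ax":0,"ay":0,"az":0,"fingers":40},{"dx":-0.1,"dy":-0.8,"dz":0,"ax":0,"ay":0,"az":0,"fingers":40}]'
python3 -m handwheel '[{"dx":-0.1,"dy":-0.8,"dz":0,"ax":0,"ay":0,"az":0,"fingers":40},{"dx":-0.1,"dy":-0.8,"dz":0,"ax":0,"ay":0,"az":0,"fingers":40},{"dx":-0.1,"dy":-0.8,"dz":0,"ax":0,"ay":0,"az":0,"fingers":40},{"dx":-0.1,"dy":-0.8,"dz":0,"ax":0,"ay":0,"az":0,"fingers":40},{"dx":-0.1,"dy":-0.8,"dz":0,"ax":0,"ay":0,"az":0,"fingers":40}]'
python3 -m handwheel '[{"dx":-0.1,"dy":-0.8,"dz":0,"ax":0,"ay":0,"az":0,"fingers":40},{"dx":-0.1,"dy":-0.8,"dz":0,"ax":0,"ay":0,"az":0,"fingers":40},{"dx":-0.1,"dy":-0.7,"dz":0.2,"ax":0,"ay":0,"az":0,"fingers":40},{"dx":-0.1,"dy":-0.5,"dz":0.5,"ax":0,"ay":0,"az":0,"fingers":40},{"dx":-0.1,"dy":-0.2,"dz":0.6,"ax":0,"ay":0,"az":0,"fingers":40}]'
```

```text
time: 6.97
eef_pos: [606.4, 185.4, 327.5]
orientation: [3.141, 0.002, 0.001]
ft_force: [0.4, 0.4, -2.1]
grip_width: 55.0
time: 7.38
eef_pos: [596.7, 265.4, 328.3]
orientation: [3.141, 0.001, 0.0]
ft_force: [0.3, 0.1, -2.8]
grip_width: 54.7
time: 7.8
eef_pos: [586.9, 325.6, 302.3]
orientation: [-3.141, -0.002, 0.001]
ft_force: [-0.2, -0.6, -1.3]
grip_width: 54.6
```

```bash

python3 -m handwheel '[{"dx":0,"dy":-0.2,"dz":0.7,"ax":0,"ay":0,"az":0,"fingers":40},{"dx":0,"dy":0,"dz":0.7,"ax":0,"ay":0,"az":0,"fingers":40},{"dx":0,"dy":0,"dz":0.6,"ax":0,"ay":0,"az":0,"fingers":40},{"dx":0,"dy":0,"dz":0.3,"ax":0,"ay":0,"az":0,"fingers":40},{"dx":0,"dy":0,"dz":0.2,"ax":0,"ay":0,"az":0,"fingers":40}]'
python3 -m handwheel '[{"dx":0,"dy":0,"dz":0.05,"ax":0,"ay":0,"az":0,"fingers":40},{"dx":0,"dy":0,"dz":0.05,"ax":0,"ay":0,"az":0,"fingers":40},{"dx":0,"dy":0,"dz":0,"ax":0,"ay":0,"az":0,"fingers":40},{"dx":0,"dy":0,"dz":0,"ax":0,"ay":0,"az":0,"fingers":40},{"dx":0,"dy":0,"dz":0,"ax":0,"ay":0,"az":0,"fingers":40}]'
```

```text
time: 8.22
eef_pos: [586.9, 327.2, 250.8]
orientation: [3.14, 0.002, -0.001]
ft_force: [0.9, -1.1, -1.4]
grip_width: 54.6
time: 8.63
eef_pos: [587.3, 327.8, 251.4]
orientation: [-3.141, -0.001, -0.0]
ft_force: [-0.3, -0.7, -1.8]
grip_width: 55.0
```

```bash

python3 -m handwheel '[{"dx":0,"dy":0,"dz":0.05,"ax":0,"ay":0,"az":0,"fingers":40},{"dx":0,"dy":0,"dz":0.05,"ax":0,"ay":0,"az":0,"fingers":40},{"dx":0,"dy":0,"dz":0,"ax":0,"ay":0,"az":0,"fingers":40},{"dx":0,"dy":0,"dz":0,"ax":0,"ay":0,"az":0,"fingers":40},{"dx":0,"dy":0,"dz":0,"ax":0,"ay":0,"az":0,"fingers":40}]'
```

```text
time: 9.05
eef_pos: [587.2, 327.8, 249.1]
orientation: [-3.141, -0.001, -0.0]
ft_force: [0.6, -0.6, 0.6]
grip_width: 54.9
```

Touchdown at 249, force now upward. I release and go up.

```bash

python3 -m handwheel '[{"dx":0,"dy":0,"dz":0,"ax":0,"ay":0,"az":0,"fingers":58},{"dx":0,"dy":0,"dz":0,"ax":0,"ay":0,"az":0,"fingers":66},{"dx":0,"dy":0,"dz":0,"ax":0,"ay":0,"az":0,"fingers":75},{"dx":0,"dy":0,"dz":0,"ax":0,"ay":0,"az":0,"fingers":80},{"dx":0,"dy":0,"dz":-0.2,"ax":0,"ay":0,"az":0,"fingers":80}]'
python3 -m handwheel '[{"dx":0,"dy":0,"dz":-0.7,"ax":0,"ay":0,"az":0,"fingers":85},{"dx":0,"dy":0,"dz":-1,"ax":0,"ay":0,"az":0,"fingers":85},{"dx":0,"dy":0,"dz":-1,"ax":0,"ay":0,"az":0,"fingers":85},{"dx":0,"dy":0,"dz":-1,"ax":0,"ay":0,"az":0,"fingers":85},{"dx":0,"dy":0.5,"dz":-0.5,"ax":0,"ay":0,"az":0,"fingers":85}]'
python3 - <<'E'
from h import *
im=snap("scene","s4"); crop(im,220,140,460,340,3,"s4c"); caps("scene",im)
E
```

```text
time: 9.47
eef_pos: [586.9, 327.7, 252.0]
orientation: [3.141, 0.001, -0.0]
ft_force: [-0.3, 0.2, -0.8]
grip_width: 79.8
time: 9.88
eef_pos: [587.4, 318.9, 339.8]
orientation: [-3.139, -0.004, 0.001]
ft_force: [0.3, -0.3, 0.8]
grip_width: 85.2
scene soy 249.3 173.7 9.1 13.4 [615.2 -75.4 143. ]
scene soy 65.8 82.0 11.8 75.5 [ 873.  -663.4  143. ]
scene vinegar 363.0 292.2 13.9 17.0 [587.9 327.8 143. ]
scene sesame 286.4 180.5 9.6 13.9 [552.7  -9.5 143. ]
```

View pics/s4c.png

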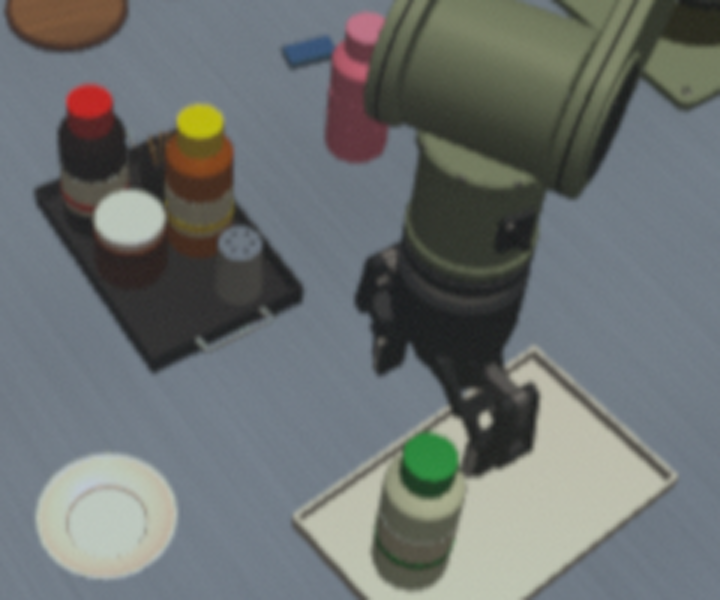

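Vinegar stands at (588,328), cap pixel (363,292), i.e. about x +75 in the tray frame. Next is sesame at (553,−10).

```bash

python3 -m handwheel '[{"dx":-0.1,"dy":1,"dz":0,"ax":0,"ay":0,"az":0,"fingers":85},{"dx":-0.1,"dy":1,"dz":0,"ax":0,"ay":0,"az":0,"fingers":85},{"dx":-0.1,"dy":1,"dz":0,"ax":0,"ay":0,"az":0,"fingers":85},{"dx":-0.1,"dy":1,"dz":0,"ax":0,"ay":0,"az":0,"fingers":85},{"dx":-0.1,"dy":1,"dz":0,"ax":0,"ay":0,"az":0,"fingers":85}]'
python3 -m handwheel '[{"dx":-0.1,"dy":1,"dz":0,"ax":0,"ay":0,"az":0,"fingers":85},{"dx":-0.1,"dy":1,"dz":0,"ax":0,"ay":0,"az":0,"fingers":85},{"dx":-0.1,"dy":1,"dz":0,"ax":0,"ay":0,"az":0,"fingers":85},{"dx":-0.1,"dy":1,"dz":0,"ax":0,"ay":0,"az":0,"fingers":85},{"dx":-0.1,"dy":1,"dz":0,"ax":0,"ay":0,"az":0,"fingers":85}]'
python3 -m handwheel '[{"dx":-0.1,"dy":1,"dz":0,"ax":0,"ay":0,"az":0,"fingers":85},{"dx":-0.1,"dy":1,"dz":0,"ax":0,"ay":0,"az":0,"fingers":85},{"dx":-0.1,"dy":1,"dz":0,"ax":0,"ay":0,"az":0,"fingers":85},{"dx":-0.1,"dy":1,"dz":0,"ax":0,"ay":0,"az":0,"fingers":85},{"dx":-0.1,"dy":1,"dz":0,"ax":0,"ay":0,"az":0,"fingers":85}]'
python3 -m handwheel '[{"dx":-0.1,"dy":0.7,"dz":0,"ax":0,"ay":0,"az":0,"fingers":85},{"dx":-0.1,"dy":0.5,"dz":0,"ax":0,"ay":0,"az":0,"fingers":85},{"dx":0,"dy":0.25,"dz":0,"ax":0,"ay":0,"az":0,"fingers":85},{"dx":0,"dy":0,"dz":0,"ax":0,"ay":0,"az":0,"fingers":85},{"dx":0,"dy":0,"dz":0,"ax":0,"ay":0,"az":0,"fingers":85}]'
```

```text
time: 10.35
eef_pos: [576.5, 216.2, 335.7]
orientation: [3.141, 0.002, -0.0]
ft_force: [-0.3, 0.5, 0.4]
grip_width: 85.0
time: 10.77
eef_pos: [566.4, 116.2, 335.8]
orientation: [3.141, 0.002, -0.001]
ft_force: [1.1, 0.8, 0.2]
grip_width: 85.1
time: 11.18
eef_pos: [556.3, 16.3, 335.9]
orientation: [3.141, 0.002, -0.001]
ft_force: [0.1, 0.3, 0.5]
grip_width: 84.9
time: 11.6
eef_pos: [553.0, -11.1, 336.5]
orientation: [-3.141, 0.0, -0.001]
ft_force: [-0.4, -0.0, 0.7]
grip_width: 84.9
```

```bash

python3 -m handwheel '[{"dx":0,"dy":-0.05,"dz":1,"ax":0,"ay":0,"az":0,"fingers":85},{"dx":0,"dy":0,"dz":1,"ax":0,"ay":0,"az":0,"fingers":85},{"dx":0,"dy":0,"dz":1,"ax":0,"ay":0,"az":0,"fingers":85},{"dx":0,"dy":0,"dz":0.9,"ax":0,"ay":0,"az":0,"fingers":85},{"dx":0,"dy":0,"dz":0.4,"ax":0,"ay":0,"az":0,"fingers":85}]'
python3 -m handwheel '[{"dx":0,"dy":0,"dz":0,"ax":0,"ay":0,"az":0,"fingers":75},{"dx":0,"dy":0,"dz":0,"ax":0,"ay":0,"az":0,"fingers":65},{"dx":0,"dy":0,"dz":0,"ax":0,"ay":0,"az":0,"fingers":58},{"dx":0,"dy":0,"dz":0,"ax":0,"ay":0,"az":0,"fingers":45},{"dx":0,"dy":0,"dz":0,"ax":0,"ay":0,"az":0,"fingers":40}]' 40
python3 -m handwheel '[{"dx":0,"dy":0,"dz":0,"ax":0,"ay":0,"az":0,"fingers":40},{"dx":0,"dy":0,"dz":0,"ax":0,"ay":0,"az":0,"fingers":40},{"dx":0,"dy":0,"dz":0,"ax":0,"ay":0,"az":0,"fingers":40},{"dx":0,"dy":0,"dz":-0.1,"ax":0,"ay":0,"az":0,"fingers":40},{"dx":0,"dy":0,"dz":-0.3,"ax":0,"ay":0,"az":0,"fingers":40}]'
```

```text
time: 12.02
eef_pos: [552.4, -9.3, 248.4]
orientation: [-3.141, 0.004, 0.001]
ft_force: [0.1, 0.9, -0.1]
grip_width: 85.0
time: 12.43
eef_pos: [553.5, -10.3, 252.2]
orientation: [3.141, -0.003, -0.0]
ft_force: [-0.3, -0.4, 3.0]
grip_width: 54.8
time: 12.85
eef_pos: [552.3, -10.2, 257.9]
orientation: [-3.141, 0.003, -0.0]
ft_force: [-0.6, -0.3, -3.5]
grip_width: 54.6
```

```bash

python3 -m handwheel '[{"dx":0,"dy":0,"dz":-0.6,"ax":0,"ay":0,"az":0,"fingers":40},{"dx":0,"dy":0,"dz":-0.8,"ax":0,"ay":0,"az":0,"fingers":40},{"dx":0,"dy":0,"dz":-0.9,"ax":0,"ay":0,"az":0,"fingers":40},{"dx":0,"dy":0,"dz":-0.9,"ax":0,"ay":0,"az":0,"fingers":40},{"dx":0,"dy":0,"dz":-0.8,"ax":0,"ay":0,"az":0,"fingers":40}]'
python3 -m handwheel '[{"dx":0,"dy":-0.2,"dz":-0.3,"ax":0,"ay":0,"az":0,"fingers":40},{"dx":0,"dy":-0.4,"dz":0,"ax":0,"ay":0,"az":0,"fingers":40},{"dx":-0.1,"dy":-0.6,"dz":0,"ax":0,"ay":0,"az":0,"fingers":40},{"dx":-0.1,"dy":-0.8,"dz":0,"ax":0,"ay":0,"az":0,"fingers":40},{"dx":-0.1,"dy":-0.8,"dz":0,"ax":0,"ay":0,"az":0,"fingers":40}]'
python3 - <<'E'
from h import *
im=snap("scene","s5"); crop(im,220,120,440,320,3,"s5c")
E
```

```text
time: 13.27
eef_pos: [552.7, -10.2, 339.4]
orientation: [-3.141, 0.001, -0.0]
ft_force: [-0.2, 0.4, -3.3]
grip_width: 54.4
time: 13.68
eef_pos: [546.2, 47.2, 343.0]
orientation: [-3.141, 0.004, -0.001]
ft_force: [0.6, -0.7, -4.1]
grip_width: 54.6
```

View pics/s5c.png

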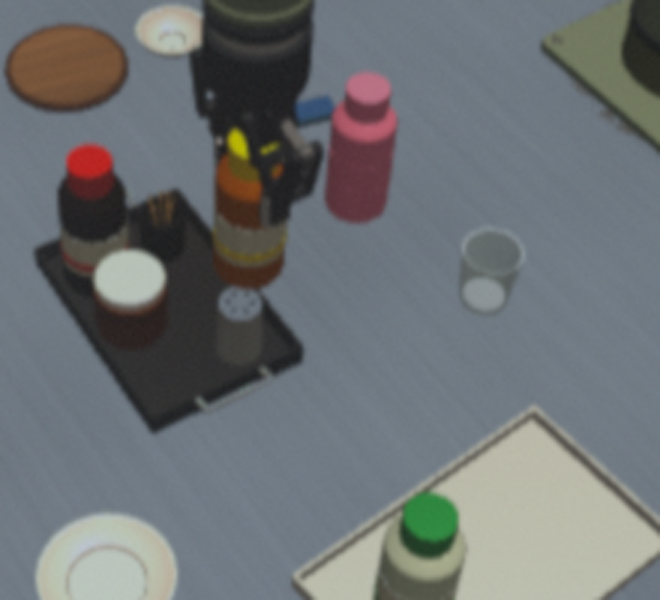

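Sesame hangs upright and passes over the pepper. On to the tray centre (513,323).

```bash

python3 -m handwheel '[{"dx":-0.1,"dy":-0.9,"dz":0,"ax":0,"ay":0,"az":0,"fingers":40},{"dx":-0.1,"dy":-0.9,"dz":0,"ax":0,"ay":0,"az":0,"fingers":40},{"dx":-0.1,"dy":-0.9,"dz":0,"ax":0,"ay":0,"az":0,"fingers":40},{"dx":-0.1,"dy":-0.9,"dz":0,"ax":0,"ay":0,"az":0,"fingers":40},{"dx":-0.1,"dy":-0.9,"dz":0,"ax":0,"ay":0,"az":0,"fingers":40}]'
python3 -m handwheel '[{"dx":-0.1,"dy":-0.9,"dz":0,"ax":0,"ay":0,"az":0,"fingers":40},{"dx":-0.1,"dy":-0.9,"dz":0,"ax":0,"ay":0,"az":0,"fingers":40},{"dx":-0.1,"dy":-0.9,"dz":0,"ax":0,"ay":0,"az":0,"fingers":40},{"dx":-0.1,"dy":-0.9,"dz":0,"ax":0,"ay":0,"az":0,"fingers":40},{"dx":-0.1,"dy":-0.9,"dz":0,"ax":0,"ay":0,"az":0,"fingers":40}]'
python3 -m handwheel '[{"dx":-0.1,"dy":-0.9,"dz":0,"ax":0,"ay":0,"az":0,"fingers":40},{"dx":-0.1,"dy":-0.9,"dz":0,"ax":0,"ay":0,"az":0,"fingers":40},{"dx":-0.1,"dy":-0.9,"dz":0,"ax":0,"ay":0,"az":0,"fingers":40},{"dx":-0.1,"dy":-0.9,"dz":0.2,"ax":0,"ay":0,"az":0,"fingers":40},{"dx":-0.1,"dy":-0.7,"dz":0.4,"ax":0,"ay":0,"az":0,"fingers":40}]'
```

```text
time: 14.15
eef_pos: [536.2, 137.4, 343.0]
orientation: [3.141, 0.003, 0.0]
ft_force: [0.7, -0.3, -3.3]
grip_width: 54.2
time: 14.57
eef_pos: [526.0, 227.4, 342.9]
orientation: [3.14, 0.003, 0.001]
ft_force: [1.4, -0.4, -3.3]
grip_width: 54.4
time: 14.98
eef_pos: [516.3, 313.8, 331.7]
orientation: [-3.141, 0.001, 0.001]
ft_force: [0.4, -0.3, -2.5]
grip_width: 54.3
```

```bash

python3 -m handwheel '[{"dx":-0.1,"dy":-0.4,"dz":0.7,"ax":0,"ay":0,"az":0,"fingers":40},{"dx":0,"dy":-0.1,"dz":0.8,"ax":0,"ay":0,"az":0,"fingers":40},{"dx":0,"dy":0,"dz":0.8,"ax":0,"ay":0,"az":0,"fingers":40},{"dx":0,"dy":0,"dz":0.6,"ax":0,"ay":0,"az":0,"fingers":40},{"dx":0,"dy":0,"dz":0.3,"ax":0,"ay":0,"az":0,"fingers":40}]'
```

```text
time: 15.4
eef_pos: [513.7, 321.9, 265.1]
orientation: [3.138, 0.006, 0.001]
ft_force: [-0.7, 0.4, -3.7]
grip_width: 54.3
```

```bash

python3 -m handwheel '[{"dx":0,"dy":0,"dz":0.3,"ax":0,"ay":0,"az":0,"fingers":40},{"dx":0,"dy":0,"dz":0.2,"ax":0,"ay":0,"az":0,"fingers":40},{"dx":0,"dy":0,"dz":0.1,"ax":0,"ay":0,"az":0,"fingers":40},{"dx":0,"dy":0,"dz":0,"ax":0,"ay":0,"az":0,"fingers":40},{"dx":0,"dy":0,"dz":0,"ax":0,"ay":0,"az":0,"fingers":40}]'
```

```text
time: 15.82
eef_pos: [515.3, 321.8, 257.1]
orientation: [-3.141, -0.001, -0.0]
ft_force: [-0.3, 0.4, -2.3]
grip_width: 54.0
```

```bash

python3 -m handwheel '[{"dx":0,"dy":0,"dz":0.15,"ax":0,"ay":0,"az":0,"fingers":40},{"dx":0,"dy":0,"dz":0.1,"ax":0,"ay":0,"az":0,"fingers":40},{"dx":0,"dy":0,"dz":0,"ax":0,"ay":0,"az":0,"fingers":40},{"dx":0,"dy":0,"dz":0,"ax":0,"ay":0,"az":0,"fingers":40},{"dx":0,"dy":0,"dz":0,"ax":0,"ay":0,"az":0,"fingers":40}]'
```

```text
time: 16.23
eef_pos: [515.3, 321.8, 252.2]
orientation: [-3.141, -0.001, -0.0]
ft_force: [0.3, -1.3, 1.0]
grip_width: 54.3
```

Contact made; I release, go up and travel to soy (615,−76).

```bash

python3 -m handwheel '[{"dx":0,"dy":0,"dz":0,"ax":0,"ay":0,"az":0,"fingers":58},{"dx":0,"dy":0,"dz":0,"ax":0,"ay":0,"az":0,"fingers":66},{"dx":0,"dy":0,"dz":0,"ax":0,"ay":0,"az":0,"fingers":75},{"dx":0,"dy":0,"dz":0,"ax":0,"ay":0,"az":0,"fingers":80},{"dx":0,"dy":0,"dz":-0.2,"ax":0,"ay":0,"az":0,"fingers":80}]'
python3 -m handwheel '[{"dx":0,"dy":0,"dz":-0.7,"ax":0,"ay":0,"az":0,"fingers":85},{"dx":0,"dy":0,"dz":-1,"ax":0,"ay":0,"az":0,"fingers":85},{"dx":0,"dy":0,"dz":-1,"ax":0,"ay":0,"az":0,"fingers":85},{"dx":0,"dy":0,"dz":-1,"ax":0,"ay":0,"az":0,"fingers":85},{"dx":0,"dy":0.5,"dz":-0.5,"ax":0,"ay":0,"az":0,"fingers":85}]'
python3 -m handwheel '[{"dx":0.25,"dy":1,"dz":0,"ax":0,"ay":0,"az":0,"fingers":85},{"dx":0.25,"dy":1,"dz":0,"ax":0,"ay":0,"az":0,"fingers":85},{"dx":0.25,"dy":1,"dz":0,"ax":0,"ay":0,"az":0,"fingers":85},{"dx":0.25,"dy":1,"dz":0,"ax":0,"ay":0,"az":0,"fingers":85},{"dx":0.25,"dy":1,"dz":0,"ax":0,"ay":0,"az":0,"fingers":85}]'
python3 -m handwheel '[{"dx":0.25,"dy":1,"dz":0,"ax":0,"ay":0,"az":0,"fingers":85},{"dx":0.25,"dy":1,"dz":0,"ax":0,"ay":0,"az":0,"fingers":85},{"dx":0.25,"dy":1,"dz":0,"ax":0,"ay":0,"az":0,"fingers":85},{"dx":0.25,"dy":1,"dz":0,"ax":0,"ay":0,"az":0,"fingers":85},{"dx":0.25,"dy":1,"dz":0,"ax":0,"ay":0,"az":0,"fingers":85}]'
python3 -m handwheel '[{"dx":0.25,"dy":1,"dz":0,"ax":0,"ay":0,"az":0,"fingers":85},{"dx":0.25,"dy":1,"dz":0,"ax":0,"ay":0,"az":0,"fingers":85},{"dx":0.25,"dy":1,"dz":0,"ax":0,"ay":0,"az":0,"fingers":85},{"dx":0.25,"dy":1,"dz":0,"ax":0,"ay":0,"az":0,"fingers":85},{"dx":0.25,"dy":1,"dz":0,"ax":0,"ay":0,"az":0,"fingers":85}]'
python3 -m handwheel '[{"dx":0.25,"dy":1,"dz":0,"ax":0,"ay":0,"az":0,"fingers":85},{"dx":0.25,"dy":1,"dz":0,"ax":0,"ay":0,"az":0,"fingers":85},{"dx":0.25,"dy":1,"dz":0,"ax":0,"ay":0,"az":0,"fingers":85},{"dx":0.25,"dy":0.9,"dz":0,"ax":0,"ay":0,"az":0,"fingers":85},{"dx":0.25,"dy":0.5,"dz":0,"ax":0,"ay":0,"az":0,"fingers":85}]'
python3 - <<'E'
from h import *
im=snap("top","t6"); caps("top",im); crop(im,60,80,330,290,3,"t6c"); print(monitor.state()['eef_pos'])
E
```

```text
time: 16.65
eef_pos: [514.9, 321.6, 255.1]
orientation: [3.141, 0.001, -0.0]
ft_force: [-0.6, 0.6, -0.1]
grip_width: 80.0
time: 17.07
eef_pos: [515.5, 312.9, 342.6]
orientation: [-3.138, -0.004, 0.001]
ft_force: [0.8, 0.2, 0.2]
grip_width: 85.0
time: 17.48
eef_pos: [539.9, 210.2, 339.5]
orientation: [3.141, 0.001, -0.0]
ft_force: [1.3, -1.7, 0.5]
grip_width: 84.9
time: 17.9
eef_pos: [564.8, 110.1, 339.5]
orientation: [3.141, 0.001, -0.0]
ft_force: [0.5, -0.0, 0.4]
grip_width: 85.0
time: 18.32
eef_pos: [589.7, 10.1, 339.5]
orientation: [3.141, 0.001, -0.0]
ft_force: [-0.3, 0.3, -0.4]
grip_width: 85.4
time: 18.73
eef_pos: [614.7, -78.6, 339.4]
orientation: [3.141, 0.001, -0.002]
ft_force: [-0.6, 0.4, -1.0]
grip_width: 85.2
top soy 4.2 108.0 10.1 14.8 [697.2 490.1 143. ]
top vinegar 85.9 162.1 17.3 18.0 [587.9 328.5 143. ]
top sesame 87.8 200.3 17.3 19.0 [514.2 321.9 143. ]
[615.59859155 -79.42408194 339.44074662]
```

View pics/t6c.png

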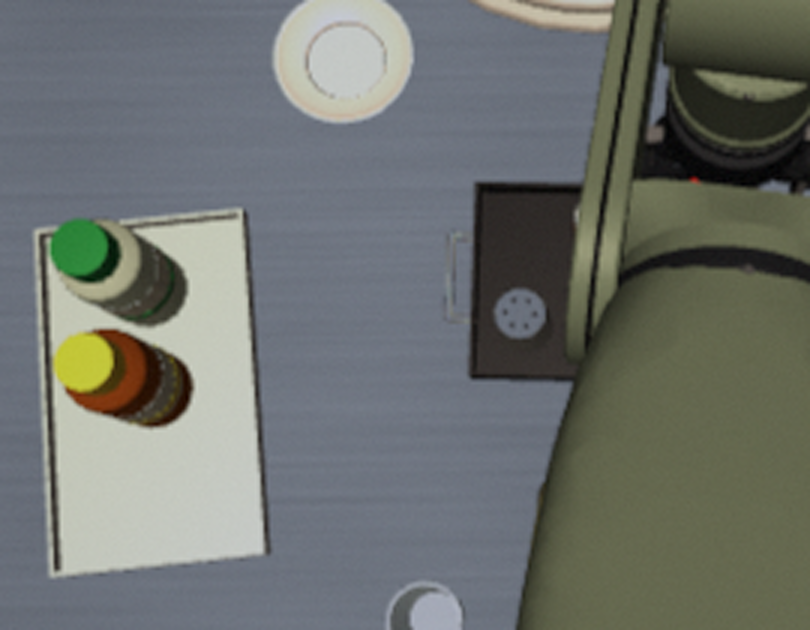

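Vinegar (588,328) and sesame (514,322) stand on the tray, both upright, with the caps at (86,162) and (88,200). Now I grip the soy.

```bash

python3 -m handwheel '[{"dx":0,"dy":-0.17,"dz":0.6,"ax":0,"ay":0,"az":0,"fingers":85},{"dx":0,"dy":0,"dz":1,"ax":0,"ay":0,"az":0,"fingers":85},{"dx":0,"dy":0,"dz":1,"ax":0,"ay":0,"az":0,"fingers":85},{"dx":0,"dy":0,"dz":1,"ax":0,"ay":0,"az":0,"fingers":85},{"dx":0,"dy":0,"dz":0.9,"ax":0,"ay":0,"az":0,"fingers":85}]'
python3 -m handwheel '[{"dx":0,"dy":0,"dz":0,"ax":0,"ay":0,"az":0,"fingers":75},{"dx":0,"dy":0,"dz":0,"ax":0,"ay":0,"az":0,"fingers":65},{"dx":0,"dy":0,"dz":0,"ax":0,"ay":0,"az":0,"fingers":58},{"dx":0,"dy":0,"dz":0,"ax":0,"ay":0,"az":0,"fingers":45},{"dx":0,"dy":0,"dz":0,"ax":0,"ay":0,"az":0,"fingers":40}]' 40
python3 -m handwheel '[{"dx":0,"dy":0,"dz":0,"ax":0,"ay":0,"az":0,"fingers":40},{"dx":0,"dy":0,"dz":0,"ax":0,"ay":0,"az":0,"fingers":40},{"dx":0,"dy":0,"dz":0,"ax":0,"ay":0,"az":0,"fingers":40},{"dx":0,"dy":0,"dz":-0.1,"ax":0,"ay":0,"az":0,"fingers":40},{"dx":0,"dy":0,"dz":-0.3,"ax":0,"ay":0,"az":0,"fingers":40}]'
python3 -m handwheel '[{"dx":0,"dy":0,"dz":-0.6,"ax":0,"ay":0,"az":0,"fingers":40},{"dx":0,"dy":0,"dz":-0.8,"ax":0,"ay":0,"az":0,"fingers":40},{"dx":0,"dy":0,"dz":-0.9,"ax":0,"ay":0,"az":0,"fingers":40},{"dx":0,"dy":0,"dz":-0.9,"ax":0,"ay":0,"az":0,"fingers":40},{"dx":0,"dy":0,"dz":-0.8,"ax":0,"ay":0,"az":0,"fingers":40}]'
python3 - <<'E'
from h import *
im=snap("scene","s7"); crop(im,200,100,420,280,3,"s7c")
E
```

```text
time: 19.2
eef_pos: [614.5, -72.2, 248.5]
orientation: [-3.141, 0.001, 0.0]
ft_force: [0.1, -0.1, -0.9]
grip_width: 84.9
time: 19.62
eef_pos: [615.4, -73.1, 251.4]
orientation: [3.141, -0.003, 0.0]
ft_force: [0.3, -2.0, 3.0]
grip_width: 55.0
time: 20.03
eef_pos: [614.3, -72.6, 256.6]
orientation: [-3.14, 0.003, -0.001]
ft_force: [-0.0, -0.2, -2.9]
grip_width: 54.8
time: 20.45
eef_pos: [614.7, -72.5, 338.2]
orientation: [-3.141, 0.001, -0.0]
ft_force: [0.9, -0.2, -3.0]
grip_width: 54.8
```

View pics/s7c.png

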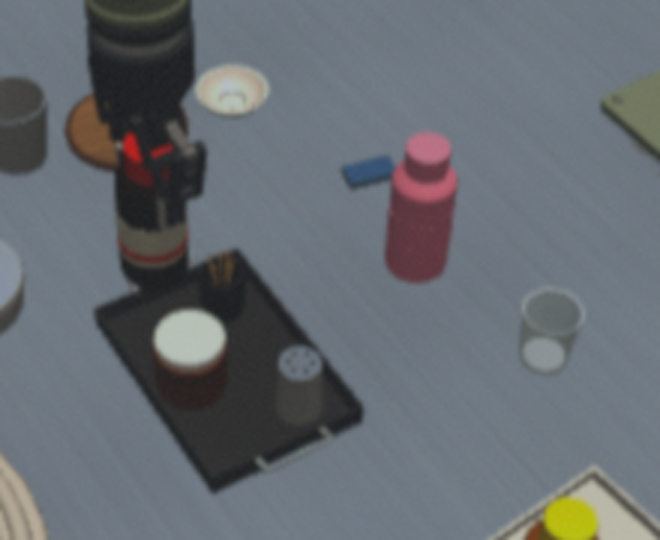

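Soy is out, upright, jar free. I carry it to (440,317).

```bash

python3 -m handwheel '[{"dx":-0.2,"dy":-0.4,"dz":-0.2,"ax":0,"ay":0,"az":0,"fingers":40},{"dx":-0.4,"dy":-0.7,"dz":0,"ax":0,"ay":0,"az":0,"fingers":40},{"dx":-0.6,"dy":-0.9,"dz":0,"ax":0,"ay":0,"az":0,"fingers":40},{"dx":-0.6,"dy":-0.9,"dz":0,"ax":0,"ay":0,"az":0,"fingers":40},{"dx":-0.6,"dy":-0.9,"dz":0,"ax":0,"ay":0,"az":0,"fingers":40}]'
python3 -m handwheel '[{"dx":-0.6,"dy":-0.9,"dz":0,"ax":0,"ay":0,"az":0,"fingers":40},{"dx":-0.6,"dy":-0.9,"dz":0,"ax":0,"ay":0,"az":0,"fingers":40},{"dx":-0.6,"dy":-0.9,"dz":0,"ax":0,"ay":0,"az":0,"fingers":40},{"dx":-0.6,"dy":-0.9,"dz":0,"ax":0,"ay":0,"az":0,"fingers":40},{"dx":-0.6,"dy":-0.9,"dz":0,"ax":0,"ay":0,"az":0,"fingers":40}]'
python3 -m handwheel '[{"dx":-0.6,"dy":-0.9,"dz":0,"ax":0,"ay":0,"az":0,"fingers":40},{"dx":-0.6,"dy":-0.9,"dz":0,"ax":0,"ay":0,"az":0,"fingers":40},{"dx":-0.6,"dy":-0.9,"dz":0,"ax":0,"ay":0,"az":0,"fingers":40},{"dx":-0.6,"dy":-0.9,"dz":0,"ax":0,"ay":0,"az":0,"fingers":40},{"dx":-0.5,"dy":-0.9,"dz":0,"ax":0,"ay":0,"az":0,"fingers":40}]'
python3 -m handwheel '[{"dx":-0.4,"dy":-0.9,"dz":0,"ax":0,"ay":0,"az":0,"fingers":40},{"dx":0,"dy":-0.9,"dz":0,"ax":0,"ay":0,"az":0,"fingers":40},{"dx":0,"dy":-0.9,"dz":0,"ax":0,"ay":0,"az":0,"fingers":40},{"dx":0,"dy":-0.9,"dz":0,"ax":0,"ay":0,"az":0,"fingers":40},{"dx":0,"dy":-0.9,"dz":0,"ax":0,"ay":0,"az":0,"fingers":40}]'
python3 - <<'E'
from h import *
im=cv2.imread("pics/s7.png"); H,S,V=cv2.split(cv2.cvtColor(im,cv2.COLOR_BGR2HSV))
m=np.zeros(V.shape,bool); m[195:235,240:285]=((S<40)&(V>150))[195:235,240:285]
for c in blobs(m,60):
    e=cv2.fitEllipse(c); print('lid',np.round(e[0],1),np.round(e[1],1),plane("scene",e[0],67)[0].round(1))
E
```

```text
time: 20.92
eef_pos: [565.0, 5.0, 339.8]
orientation: [-3.141, 0.005, -0.0]
ft_force: [0.2, 1.1, -3.9]
grip_width: 54.9
time: 21.33
eef_pos: [504.7, 94.9, 340.1]
orientation: [-3.142, 0.004, 0.0]
ft_force: [-0.3, 0.3, -3.2]
grip_width: 54.6
time: 21.75
eef_pos: [446.3, 184.4, 340.1]
orientation: [3.141, 0.005, 0.0]
ft_force: [-0.8, -0.1, -3.6]
grip_width: 54.7
time: 22.17
eef_pos: [439.0, 274.4, 340.1]
orientation: [3.14, 0.004, 0.001]
ft_force: [0.4, 0.2, -3.6]
grip_width: 54.9
lid [262.7 212. ] [16.5 22. ] [618.4 -12.1  67. ]
```

```bash

python3 -m handwheel '[{"dx":0,"dy":-0.8,"dz":0,"ax":0,"ay":0,"az":0,"fingers":40},{"dx":0,"dy":-0.6,"dz":0.3,"ax":0,"ay":0,"az":0,"fingers":40},{"dx":0,"dy":-0.4,"dz":0.6,"ax":0,"ay":0,"az":0,"fingers":40},{"dx":0,"dy":-0.2,"dz":0.7,"ax":0,"ay":0,"az":0,"fingers":40},{"dx":0,"dy":-0.1,"dz":0.7,"ax":0,"ay":0,"az":0,"fingers":40}]'
python3 -m handwheel '[{"dx":0,"dy":0,"dz":0.7,"ax":0,"ay":0,"az":0,"fingers":40},{"dx":0,"dy":0,"dz":0.6,"ax":0,"ay":0,"az":0,"fingers":40},{"dx":0,"dy":0,"dz":0.4,"ax":0,"ay":0,"az":0,"fingers":40},{"dx":0,"dy":0,"dz":0.2,"ax":0,"ay":0,"az":0,"fingers":40},{"dx":0,"dy":0,"dz":0,"ax":0,"ay":0,"az":0,"fingers":40}]'
```

```text
time: 22.58
eef_pos: [440.0, 315.6, 293.5]
orientation: [3.14, 0.002, 0.001]
ft_force: [0.4, 0.1, -3.4]
grip_width: 55.3
time: 23.0
eef_pos: [440.5, 314.8, 256.1]
orientation: [3.14, 0.003, -0.0]
ft_force: [0.5, 1.0, -3.4]
grip_width: 55.3
```

```bash

python3 -m handwheel '[{"dx":0,"dy":0,"dz":0.1,"ax":0,"ay":0,"az":0,"fingers":40},{"dx":0,"dy":0,"dz":0.1,"ax":0,"ay":0,"az":0,"fingers":40},{"dx":0,"dy":0,"dz":0.05,"ax":0,"ay":0,"az":0,"fingers":40},{"dx":0,"dy":0,"dz":0,"ax":0,"ay":0,"az":0,"fingers":40},{"dx":0,"dy":0,"dz":0,"ax":0,"ay":0,"az":0,"fingers":40}]'
```

```text
time: 23.42
eef_pos: [441.1, 315.2, 253.0]
orientation: [-3.141, -0.001, -0.0]
ft_force: [0.5, 0.9, -3.0]
grip_width: 55.0
```

```bash

python3 -m handwheel '[{"dx":0,"dy":0,"dz":0.1,"ax":0,"ay":0,"az":0,"fingers":40},{"dx":0,"dy":0,"dz":0,"ax":0,"ay":0,"az":0,"fingers":40},{"dx":0,"dy":0,"dz":0,"ax":0,"ay":0,"az":0,"fingers":40},{"dx":0,"dy":0,"dz":0,"ax":0,"ay":0,"az":0,"fingers":40},{"dx":0,"dy":0,"dz":0,"ax":0,"ay":0,"az":0,"fingers":40}]'
```

```text
time: 23.83
eef_pos: [441.3, 315.3, 251.3]
orientation: [-3.141, -0.001, -0.0]
ft_force: [-0.2, -1.3, 4.5]
grip_width: 55.2
```

Contact. I release and rise, then check the tray.

```bash

python3 -m handwheel '[{"dx":0,"dy":0,"dz":0,"ax":0,"ay":0,"az":0,"fingers":58},{"dx":0,"dy":0,"dz":0,"ax":0,"ay":0,"az":0,"fingers":66},{"dx":0,"dy":0,"dz":0,"ax":0,"ay":0,"az":0,"fingers":75},{"dx":0,"dy":0,"dz":0,"ax":0,"ay":0,"az":0,"fingers":80},{"dx":0,"dy":0,"dz":-0.2,"ax":0,"ay":0,"az":0,"fingers":80}]'
python3 -m handwheel '[{"dx":0,"dy":0,"dz":-0.7,"ax":0,"ay":0,"az":0,"fingers":85},{"dx":0,"dy":0,"dz":-1,"ax":0,"ay":0,"az":0,"fingers":85},{"dx":0,"dy":0,"dz":-1,"ax":0,"ay":0,"az":0,"fingers":85},{"dx":0,"dy":0,"dz":-1,"ax":0,"ay":0,"az":0,"fingers":85},{"dx":0,"dy":0.5,"dz":-0.5,"ax":0,"ay":0,"az":0,"fingers":85}]'
python3 -m handwheel '[{"dx":0.45,"dy":0.8,"dz":0,"ax":0,"ay":0,"az":0,"fingers":85},{"dx":0.55,"dy":1,"dz":0,"ax":0,"ay":0,"az":0,"fingers":85},{"dx":0.55,"dy":1,"dz":0,"ax":0,"ay":0,"az":0,"fingers":85},{"dx":0.55,"dy":1,"dz":0,"ax":0,"ay":0,"az":0,"fingers":85},{"dx":0.55,"dy":1,"dz":0,"ax":0,"ay":0,"az":0,"fingers":85}]'
python3 -m handwheel '[{"dx":0.55,"dy":1,"dz":0,"ax":0,"ay":0,"az":0,"fingers":85},{"dx":0.55,"dy":1,"dz":0,"ax":0,"ay":0,"az":0,"fingers":85},{"dx":0.55,"dy":1,"dz":0,"ax":0,"ay":0,"az":0,"fingers":85},{"dx":0.55,"dy":1,"dz":0,"ax":0,"ay":0,"az":0,"fingers":85},{"dx":0.55,"dy":1,"dz":0,"ax":0,"ay":0,"az":0,"fingers":85}]'
python3 -m handwheel '[{"dx":0.55,"dy":1,"dz":0,"ax":0,"ay":0,"az":0,"fingers":85},{"dx":0.55,"dy":1,"dz":0,"ax":0,"ay":0,"az":0,"fingers":85},{"dx":0.55,"dy":1,"dz":0,"ax":0,"ay":0,"az":0,"fingers":85},{"dx":0.55,"dy":1,"dz":0,"ax":0,"ay":0,"az":0,"fingers":85},{"dx":0.55,"dy":1,"dz":0,"ax":0,"ay":0,"az":0,"fingers":85}]'
python3 - <<'E'
from h import *
im=snap("top","t8"); caps("top",im); crop(im,60,80,330,290,3,"t8c"); print(monitor.state()['eef_pos'])
E
```

```text
time: 24.25
eef_pos: [440.9, 315.1, 254.0]
orientation: [3.141, 0.001, -0.0]
ft_force: [-0.2, 0.0, -0.7]
grip_width: 79.9
time: 24.67
eef_pos: [441.6, 306.2, 341.3]
orientation: [-3.138, -0.004, 0.001]
ft_force: [0.3, 0.5, 0.6]
grip_width: 85.4
time: 25.08
eef_pos: [494.1, 207.6, 338.5]
orientation: [3.141, 0.001, -0.0]
ft_force: [0.2, 0.1, 0.4]
grip_width: 85.2
time: 25.5
eef_pos: [549.1, 107.4, 338.4]
orientation: [3.141, 0.001, -0.0]
ft_force: [0.8, 0.1, -0.6]
grip_width: 85.1
time: 25.92
eef_pos: [603.9, 7.5, 338.4]
orientation: [3.141, 0.001, -0.0]
ft_force: [0.3, 0.1, 0.4]
grip_width: 85.0
top soy 90.8 239.0 17.6 18.6 [441.5 313.4 143. ]
top soy 4.2 108.0 10.3 14.6 [697.4 490.  143. ]
top vinegar 85.9 162.1 17.3 18.0 [587.9 328.5 143. ]
top sesame 87.8 200.4 17.4 19.0 [514.2 321.9 143. ]
[605.77309027   4.42451442 338.32787167]
```

View pics/t8c.png

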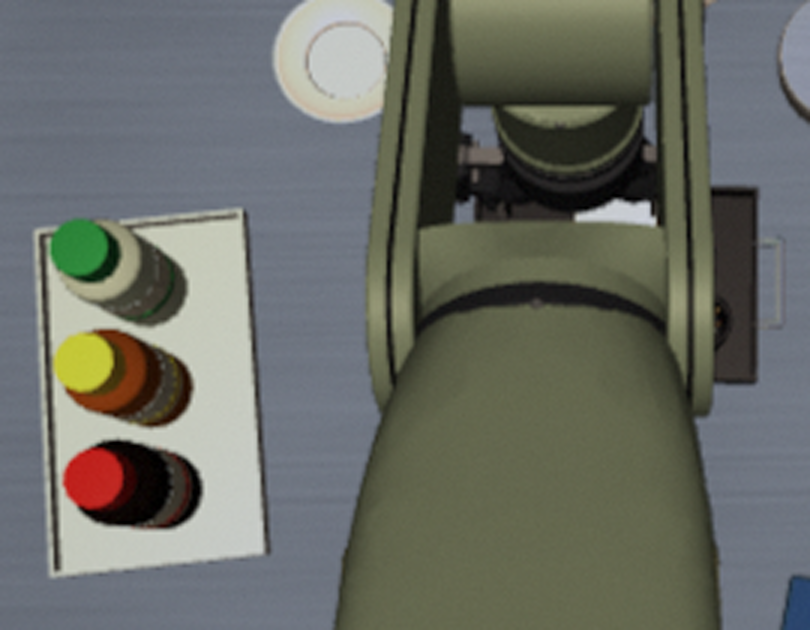

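All three stand upright on the tray with the fingers clear: soy (441,313), sesame (514,322), vinegar (588,328). Now the jar at (618.5,−12), gripping low at z 192.

```bash

python3 -m handwheel '[{"dx":0.4,"dy":0.5,"dz":0.3,"ax":0,"ay":0,"az":0,"fingers":85},{"dx":0.2,"dy":0.3,"dz":0.7,"ax":0,"ay":0,"az":0,"fingers":85},{"dx":0.03,"dy":0,"dz":0.9,"ax":0,"ay":0,"az":0,"fingers":85},{"dx":0,"dy":0,"dz":0.9,"ax":0,"ay":0,"az":0,"fingers":85},{"dx":0,"dy":0,"dz":0.7,"ax":0,"ay":0,"az":0,"fingers":85}]'
```

```text
time: 26.38
eef_pos: [616.0, -7.2, 266.6]
orientation: [3.142, 0.003, -0.0]
ft_force: [0.5, -0.4, 0.3]
grip_width: 84.9
```

```bash

python3 -m handwheel '[{"dx":0.1,"dy":0.2,"dz":0.6,"ax":0,"ay":0,"az":0,"fingers":85},{"dx":0,"dy":0,"dz":0.9,"ax":0,"ay":0,"az":0,"fingers":85},{"dx":0,"dy":0,"dz":0.9,"ax":0,"ay":0,"az":0,"fingers":85},{"dx":0,"dy":0,"dz":0.8,"ax":0,"ay":0,"az":0,"fingers":85},{"dx":0,"dy":0,"dz":0.4,"ax":0,"ay":0,"az":0,"fingers":85}]'
python3 -m handwheel '[{"dx":0,"dy":0,"dz":0.1,"ax":0,"ay":0,"az":0,"fingers":80},{"dx":0,"dy":0,"dz":0,"ax":0,"ay":0,"az":0,"fingers":72},{"dx":0,"dy":0,"dz":0,"ax":0,"ay":0,"az":0,"fingers":64},{"dx":0,"dy":0,"dz":0,"ax":0,"ay":0,"az":0,"fingers":50},{"dx":0,"dy":0,"dz":0,"ax":0,"ay":0,"az":0,"fingers":45}]' 40
python3 -m handwheel '[{"dx":0,"dy":0,"dz":0,"ax":0,"ay":0,"az":0,"fingers":45},{"dx":0,"dy":0,"dz":0,"ax":0,"ay":0,"az":0,"fingers":45},{"dx":0,"dy":0,"dz":-0.1,"ax":0,"ay":0,"az":0,"fingers":45},{"dx":0,"dy":0,"dz":-0.3,"ax":0,"ay":0,"az":0,"fingers":45},{"dx":0,"dy":0,"dz":-0.5,"ax":0,"ay":0,"az":0,"fingers":45}]'
python3 -m handwheel '[{"dx":0,"dy":0,"dz":-0.6,"ax":0,"ay":0,"az":0,"fingers":45},{"dx":0,"dy":0,"dz":-0.8,"ax":0,"ay":0,"az":0,"fingers":45},{"dx":0,"dy":0,"dz":-0.9,"ax":0,"ay":0,"az":0,"fingers":45},{"dx":0,"dy":0,"dz":-0.9,"ax":0,"ay":0,"az":0,"fingers":45},{"dx":0,"dy":0,"dz":-0.8,"ax":0,"ay":0,"az":0,"fingers":45}]'
python3 - <<'E'
from h import *
im=snap("scene","s9"); crop(im,180,100,400,280,3,"s9c")
E
```

```text
time: 26.8
eef_pos: [617.9, -11.1, 194.3]
orientation: [3.142, 0.004, 0.0]
ft_force: [-0.1, -0.6, 0.6]
grip_width: 84.6
time: 27.22
eef_pos: [619.2, -11.0, 196.1]
orientation: [3.141, -0.003, -0.0]
ft_force: [0.5, -0.4, 2.8]
grip_width: 58.8
time: 27.63
eef_pos: [617.8, -10.7, 211.7]
orientation: [-3.141, 0.004, -0.0]
ft_force: [0.6, -0.3, -1.9]
grip_width: 58.9
time: 28.05
eef_pos: [618.6, -10.8, 294.9]
orientation: [3.142, -0.001, -0.0]
ft_force: [0.3, 0.6, -2.5]
grip_width: 58.6
```

View pics/s9c.png

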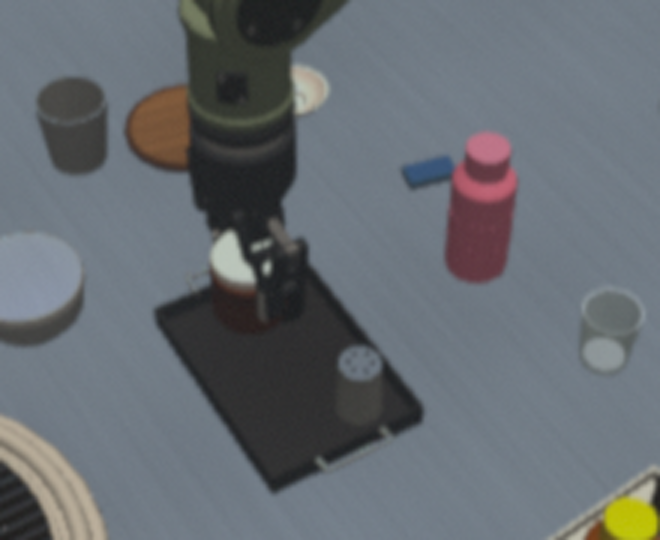

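```bash
python3 - <<'E'
from h import *
im=cv2.imread("pics/scene0.png"); H,S,V=[x.astype(int) for x in cv2.split(cv2.cvtColor(im,cv2.COLOR_BGR2HSV))]
for n,b in (("scene",(215,120,270,162)),("top",(372,172,442,242))):
    im=cv2.imread(f"pics/{n}0.png"); H,S,V=[x.astype(int) for x in cv2.split(cv2.cvtColor(im,cv2.COLOR_BGR2HSV))]
    m=np.zeros(V.shape,bool); x0,y0,x1,y1=b; m[y0:y1,x0:x1]=(((H<25)|(H>170))&(S>50))[y0:y1,x0:x1]
    for c in blobs(m,500):
        for z in (4,8):
            P=plane(n,c[:,0],z)[:,:2].astype(np.float32); e=cv2.minEnclosingCircle(P); f=cv2.fitEllipse(P); print(n,z,np.round(e[0],1),round(e[1],1),np.round(f[0],1),np.round(f[1],1))
E
```

```text
scene 4 [ 506.4 -320.9] 59.3 [ 507.2 -321.1] [113.8 114.5]
scene 8 [ 508.4 -316.9] 59.1 [ 509.1 -317.1] [113.4 114.1]
top 4 [ 509.4 -317.5] 59.7 [ 509.7 -317.4] [116.1 117.7]
top 8 [ 508.9 -316.4] 59.5 [ 509.2 -316.3] [115.6 117.2]
```

Trivet centre is (509,−316.5), with both views within 1 mm and the diameter about right. I carry the jar there.

```bash

python3 -m handwheel '[{"dx":-0.2,"dy":0.4,"dz":0,"ax":0,"ay":0,"az":0,"fingers":45},{"dx":-0.3,"dy":0.7,"dz":0,"ax":0,"ay":0,"az":0,"fingers":45},{"dx":-0.36,"dy":1,"dz":0,"ax":0,"ay":0,"az":0,"fingers":45},{"dx":-0.36,"dy":1,"dz":0,"ax":0,"ay":0,"az":0,"fingers":45},{"dx":-0.36,"dy":1,"dz":0,"ax":0,"ay":0,"az":0,"fingers":45}]'
python3 -m handwheel '[{"dx":-0.36,"dy":1,"dz":0,"ax":0,"ay":0,"az":0,"fingers":45},{"dx":-0.36,"dy":1,"dz":0,"ax":0,"ay":0,"az":0,"fingers":45},{"dx":-0.36,"dy":1,"dz":0,"ax":0,"ay":0,"az":0,"fingers":45},{"dx":-0.36,"dy":1,"dz":0,"ax":0,"ay":0,"az":0,"fingers":45},{"dx":-0.36,"dy":1,"dz":0,"ax":0,"ay":0,"az":0,"fingers":45}]'
python3 -m handwheel '[{"dx":-0.36,"dy":1,"dz":0,"ax":0,"ay":0,"az":0,"fingers":45},{"dx":-0.36,"dy":1,"dz":0,"ax":0,"ay":0,"az":0,"fingers":45},{"dx":-0.36,"dy":1,"dz":0,"ax":0,"ay":0,"az":0,"fingers":45},{"dx":-0.36,"dy":1,"dz":0,"ax":0,"ay":0,"az":0,"fingers":45},{"dx":-0.36,"dy":1,"dz":0,"ax":0,"ay":0,"az":0,"fingers":45}]'
python3 -m handwheel '[{"dx":-0.2,"dy":0.7,"dz":0,"ax":0,"ay":0,"az":0,"fingers":45},{"dx":-0.1,"dy":0.4,"dz":0.2,"ax":0,"ay":0,"az":0,"fingers":45},{"dx":0,"dy":0.1,"dz":0.4,"ax":0,"ay":0,"az":0,"fingers":45},{"dx":0,"dy":0,"dz":0.4,"ax":0,"ay":0,"az":0,"fingers":45},{"dx":0,"dy":0,"dz":0,"ax":0,"ay":0,"az":0,"fingers":45}]'
python3 - <<'E'
from h import *
im=snap("scene","s10"); crop(im,160,60,340,210,4,"s10c"); print(monitor.state()['eef_pos'])
E
```

```text
time: 28.52
eef_pos: [585.4, -94.6, 291.1]
orientation: [3.142, 0.004, -0.0]
ft_force: [0.1, -1.3, -1.4]
grip_width: 58.5
time: 28.93
eef_pos: [549.1, -194.6, 291.2]
orientation: [-3.141, 0.004, -0.001]
ft_force: [0.6, 0.8, -2.4]
grip_width: 58.4
time: 29.35
eef_pos: [512.9, -294.4, 291.1]
orientation: [-3.14, 0.004, -0.001]
ft_force: [-0.6, -0.1, -3.3]
grip_width: 58.6
time: 29.77
eef_pos: [508.4, -315.8, 270.0]
orientation: [-3.138, 0.004, 0.0]
ft_force: [-0.2, 0.8, -3.3]
grip_width: 58.8
[ 508.7524512  -315.7422948   270.87869495]
```

View pics/s10c.png

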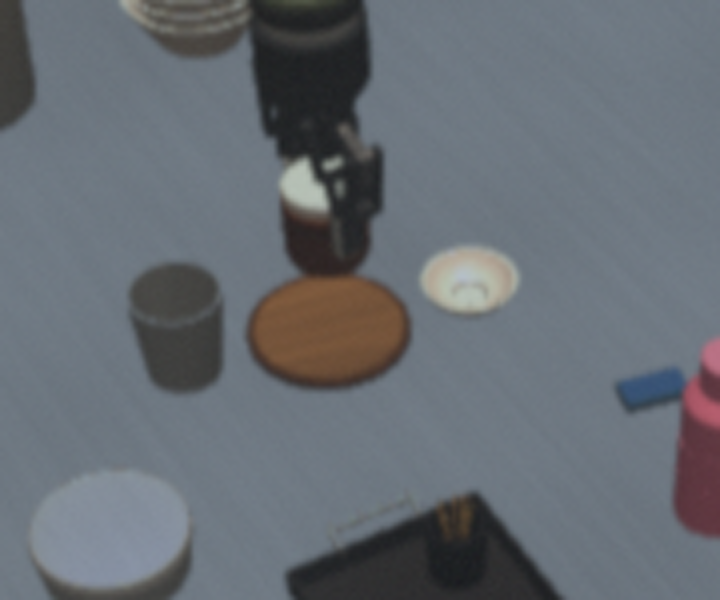

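The jar hangs upright above the trivet centre (crop (328,330)), clear of the cup. I lower it.

```bash

python3 -m handwheel '[{"dx":0,"dy":0.03,"dz":0.6,"ax":0,"ay":0,"az":0,"fingers":45},{"dx":0,"dy":0,"dz":0.8,"ax":0,"ay":0,"az":0,"fingers":45},{"dx":0,"dy":0,"dz":0.7,"ax":0,"ay":0,"az":0,"fingers":45},{"dx":0,"dy":0,"dz":0.5,"ax":0,"ay":0,"az":0,"fingers":45},{"dx":0,"dy":0,"dz":0.3,"ax":0,"ay":0,"az":0,"fingers":45}]'
python3 -m handwheel '[{"dx":0,"dy":0,"dz":0.2,"ax":0,"ay":0,"az":0,"fingers":45},{"dx":0,"dy":0,"dz":0.1,"ax":0,"ay":0,"az":0,"fingers":45},{"dx":0,"dy":0,"dz":0,"ax":0,"ay":0,"az":0,"fingers":45},{"dx":0,"dy":0,"dz":0,"ax":0,"ay":0,"az":0,"fingers":45},{"dx":0,"dy":0,"dz":0,"ax":0,"ay":0,"az":0,"fingers":45}]'
```

```text
time: 30.23
eef_pos: [509.1, -316.5, 213.4]
orientation: [-3.141, 0.002, 0.001]
ft_force: [-0.7, 1.2, -3.0]
grip_width: 58.8
time: 30.65
eef_pos: [509.2, -317.6, 209.4]
orientation: [3.141, -0.001, -0.0]
ft_force: [-0.3, -0.8, -2.6]
grip_width: 58.1
```

```bash

python3 -m handwheel '[{"dx":0,"dy":0,"dz":0.15,"ax":0,"ay":0,"az":0,"fingers":45},{"dx":0,"dy":0,"dz":0.1,"ax":0,"ay":0,"az":0,"fingers":45},{"dx":0,"dy":0,"dz":0.05,"ax":0,"ay":0,"az":0,"fingers":45},{"dx":0,"dy":0,"dz":0,"ax":0,"ay":0,"az":0,"fingers":45},{"dx":0,"dy":0,"dz":0,"ax":0,"ay":0,"az":0,"fingers":45}]'
```

```text
time: 31.07
eef_pos: [508.9, -317.5, 202.6]
orientation: [-3.142, 0.0, -0.0]
ft_force: [0.6, 0.1, -2.1]
grip_width: 58.5
```

```bash

python3 -m handwheel '[{"dx":0,"dy":0,"dz":0.1,"ax":0,"ay":0,"az":0,"fingers":45},{"dx":0,"dy":0,"dz":0,"ax":0,"ay":0,"az":0,"fingers":45},{"dx":0,"dy":0,"dz":0,"ax":0,"ay":0,"az":0,"fingers":45},{"dx":0,"dy":0,"dz":0,"ax":0,"ay":0,"az":0,"fingers":45},{"dx":0,"dy":0,"dz":0,"ax":0,"ay":0,"az":0,"fingers":45}]'
```

```text
time: 31.48
eef_pos: [509.1, -317.6, 201.1]
orientation: [3.141, -0.001, -0.0]
ft_force: [-0.7, 1.2, 1.4]
grip_width: 58.7
```

Contact on the trivet. I release and rise straight up.

```bash

python3 -m handwheel '[{"dx":0,"dy":0,"dz":0,"ax":0,"ay":0,"az":0,"fingers":62},{"dx":0,"dy":0,"dz":0,"ax":0,"ay":0,"az":0,"fingers":70},{"dx":0,"dy":0,"dz":0,"ax":0,"ay":0,"az":0,"fingers":78},{"dx":0,"dy":0,"dz":0,"ax":0,"ay":0,"az":0,"fingers":84},{"dx":0,"dy":0,"dz":-0.2,"ax":0,"ay":0,"az":0,"fingers":84}]'
python3 -m handwheel '[{"dx":0,"dy":0,"dz":-0.7,"ax":0,"ay":0,"az":0,"fingers":85},{"dx":0,"dy":0,"dz":-1,"ax":0,"ay":0,"az":0,"fingers":85},{"dx":0,"dy":0,"dz":-1,"ax":0,"ay":0,"az":0,"fingers":85},{"dx":0,"dy":0,"dz":-1,"ax":0,"ay":0,"az":0,"fingers":85},{"dx":0,"dy":0,"dz":-1,"ax":0,"ay":0,"az":0,"fingers":85}]'
python3 -m handwheel '[{"dx":0,"dy":-0.5,"dz":-1,"ax":0,"ay":0,"az":0,"fingers":85},{"dx":-0.1,"dy":-1,"dz":-0.8,"ax":0,"ay":0,"az":0,"fingers":85},{"dx":-0.1,"dy":-1,"dz":-0.4,"ax":0,"ay":0,"az":0,"fingers":85},{"dx":-0.1,"dy":-1,"dz":0,"ax":0,"ay":0,"az":0,"fingers":85},{"dx":-0.1,"dy":-1,"dz":0,"ax":0,"ay":0,"az":0,"fingers":85}]'
python3 -m handwheel '[{"dx":-0.1,"dy":-1,"dz":0,"ax":0,"ay":0,"az":0,"fingers":85},{"dx":-0.1,"dy":-1,"dz":0,"ax":0,"ay":0,"az":0,"fingers":85},{"dx":-0.1,"dy":-1,"dz":0,"ax":0,"ay":0,"az":0,"fingers":85},{"dx":-0.1,"dy":-1,"dz":0,"ax":0,"ay":0,"az":0,"fingers":85},{"dx":-0.1,"dy":-1,"dz":0,"ax":0,"ay":0,"az":0,"fingers":85}]'
python3 - <<'E'
from h import *
im=snap("top","t11"); caps("top",im); crop(im,360,120,480,280,4,"t11c"); print(monitor.state()['eef_pos'])
H,S,V=cv2.split(cv2.cvtColor(im,cv2.COLOR_BGR2HSV))
m=np.zeros(V.shape,bool); m[170:245,370:440]=((S<40)&(V>150))[170:245,370:440]
for c in blobs(m,60):
    e=cv2.fitEllipse(c); print('lid',np.round(e[0],1),np.round(e[1],1),plane("top",e[0],72)[0].round(1))
im=snap("scene","s11"); caps("scene",im)
H,S,V=cv2.split(cv2.cvtColor(im,cv2.COLOR_BGR2HSV))
m=np.zeros(V.shape,bool); m[100:165,215:270]=((S<40)&(V>150))[100:165,215:270]
for c in blobs(m,60):
    e=cv2.fitEllipse(c); print('lid',np.round(e[0],1),np.round(e[1],1),plane("scene",e[0],72)[0].round(1))
E
```

```text
time: 31.9
eef_pos: [508.7, -317.3, 204.1]
orientation: [-3.141, 0.001, -0.0]
ft_force: [0.2, -0.0, -0.7]
grip_width: 84.0
time: 32.32
eef_pos: [508.9, -317.4, 299.9]
orientation: [3.142, -0.0, -0.0]
ft_force: [0.4, -1.1, -0.4]
grip_width: 85.0
time: 32.73
eef_pos: [500.8, -226.6, 343.9]
orientation: [3.141, -0.002, -0.001]
ft_force: [0.1, 0.0, 0.4]
grip_width: 84.9
time: 33.15
eef_pos: [490.7, -126.5, 343.0]
orientation: [3.141, -0.0, -0.0]
ft_force: [0.4, 0.2, 0.3]
grip_width: 84.9
top soy 90.8 239.0 17.6 18.6 [441.5 313.4 143. ]
top soy 4.2 108.0 10.5 14.6 [697.3 489.9 143. ]
top vinegar 85.9 162.1 17.4 18.0 [587.9 328.4 143. ]
top sesame 87.8 200.4 17.4 19.1 [514.2 321.9 143. ]
[ 490.02739405 -123.88150548  342.9617278 ]
lid [421.6 204.1] [11.3 26.4] [ 506.3 -330.3   72. ]
scene soy 414.2 254.4 11.6 15.9 [441.  312.5 143. ]
scene soy 65.9 82.0 11.8 75.7 [ 872.8 -663.3  143. ]
scene vinegar 363.2 292.1 13.8 17.6 [587.6 327.9 143. ]
scene sesame 389.9 273.2 13.5 17.3 [514.  321.6 143. ]
lid [240.8 124.3] [12.8 18.8] [ 507.7 -317.9   72. ]
```

View pics/t11c.png

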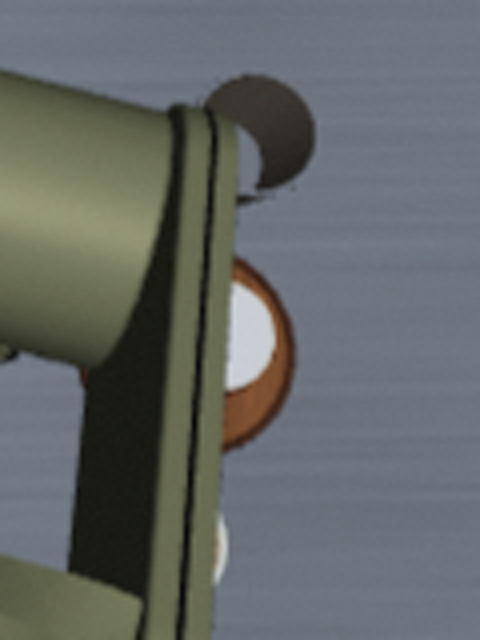

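Jar at (508,−318) in the scene view, about 2 mm off the trivet centre (509,−316.7). In the top view the arm hides part of the lid. The bottles on the tray are unmoved. Now I fetch the soy at (441,314).

```bash

python3 -m handwheel '[{"dx":-0.1,"dy":-1,"dz":0,"ax":0,"ay":0,"az":0,"fingers":85},{"dx":-0.1,"dy":-1,"dz":0,"ax":0,"ay":0,"az":0,"fingers":85},{"dx":-0.1,"dy":-1,"dz":0,"ax":0,"ay":0,"az":0,"fingers":85},{"dx":-0.1,"dy":-1,"dz":0,"ax":0,"ay":0,"az":0,"fingers":85},{"dx":-0.1,"dy":-1,"dz":0,"ax":0,"ay":0,"az":0,"fingers":85}]'
python3 -m handwheel '[{"dx":-0.1,"dy":-1,"dz":0,"ax":0,"ay":0,"az":0,"fingers":85},{"dx":-0.1,"dy":-1,"dz":0,"ax":0,"ay":0,"az":0,"fingers":85},{"dx":-0.1,"dy":-1,"dz":0,"ax":0,"ay":0,"az":0,"fingers":85},{"dx":-0.1,"dy":-1,"dz":0,"ax":0,"ay":0,"az":0,"fingers":85},{"dx":-0.1,"dy":-1,"dz":0,"ax":0,"ay":0,"az":0,"fingers":85}]'
python3 -m handwheel '[{"dx":-0.1,"dy":-1,"dz":0,"ax":0,"ay":0,"az":0,"fingers":85},{"dx":-0.1,"dy":-1,"dz":0,"ax":0,"ay":0,"az":0,"fingers":85},{"dx":-0.1,"dy":-1,"dz":0,"ax":0,"ay":0,"az":0,"fingers":85},{"dx":-0.1,"dy":-1,"dz":0,"ax":0,"ay":0,"az":0,"fingers":85},{"dx":-0.1,"dy":-1,"dz":0,"ax":0,"ay":0,"az":0,"fingers":85}]'
python3 -m handwheel '[{"dx":-0.1,"dy":-1,"dz":0,"ax":0,"ay":0,"az":0,"fingers":85},{"dx":-0.1,"dy":-1,"dz":0,"ax":0,"ay":0,"az":0,"fingers":85},{"dx":-0.1,"dy":-1,"dz":0,"ax":0,"ay":0,"az":0,"fingers":85},{"dx":-0.1,"dy":-1,"dz":0,"ax":0,"ay":0,"az":0,"fingers":85},{"dx":-0.1,"dy":-1,"dz":0,"ax":0,"ay":0,"az":0,"fingers":85}]'
python3 -m handwheel '[{"dx":-0.1,"dy":-0.8,"dz":0,"ax":0,"ay":0,"az":0,"fingers":85},{"dx":-0.1,"dy":-0.6,"dz":0,"ax":0,"ay":0,"az":0,"fingers":85},{"dx":-0.1,"dy":-0.3,"dz":0,"ax":0,"ay":0,"az":0,"fingers":85},{"dx":0,"dy":0,"dz":0,"ax":0,"ay":0,"az":0,"fingers":85},{"dx":0,"dy":0,"dz":0,"ax":0,"ay":0,"az":0,"fingers":85}]'
```

```text
time: 33.67
eef_pos: [481.1, -27.3, 342.9]
orientation: [3.141, -0.001, -0.001]
ft_force: [0.1, 0.4, -0.6]
grip_width: 85.2
time: 34.08
eef_pos: [471.3, 72.9, 343.0]
orientation: [3.141, -0.001, -0.001]
ft_force: [-0.5, 0.1, 0.1]
grip_width: 84.7
time: 34.5
eef_pos: [461.4, 173.0, 343.0]
orientation: [3.141, -0.001, -0.001]
ft_force: [-0.2, 0.3, -0.1]
grip_width: 85.0
time: 34.92
eef_pos: [451.5, 273.1, 342.9]
orientation: [3.141, -0.001, -0.001]
ft_force: [0.8, -0.0, -0.1]
grip_width: 85.0
time: 35.33
eef_pos: [445.2, 306.2, 342.6]
orientation: [3.141, 0.0, 0.0]
ft_force: [0.5, 0.4, 0.0]
grip_width: 84.8
```

```bash

python3 -m handwheel '[{"dx":-0.19,"dy":-0.39,"dz":0.7,"ax":0,"ay":0,"az":0,"fingers":85},{"dx":0,"dy":0,"dz":1,"ax":0,"ay":0,"az":0,"fingers":85},{"dx":0,"dy":0,"dz":1,"ax":0,"ay":0,"az":0,"fingers":85},{"dx":0,"dy":0,"dz":1,"ax":0,"ay":0,"az":0,"fingers":85},{"dx":0,"dy":0,"dz":0.9,"ax":0,"ay":0,"az":0,"fingers":85}]'
python3 -m handwheel '[{"dx":0,"dy":0,"dz":0,"ax":0,"ay":0,"az":0,"fingers":75},{"dx":0,"dy":0,"dz":0,"ax":0,"ay":0,"az":0,"fingers":65},{"dx":0,"dy":0,"dz":0,"ax":0,"ay":0,"az":0,"fingers":58},{"dx":0,"dy":0,"dz":0,"ax":0,"ay":0,"az":0,"fingers":45},{"dx":0,"dy":0,"dz":0,"ax":0,"ay":0,"az":0,"fingers":40}]' 40
python3 -m handwheel '[{"dx":0,"dy":0,"dz":0,"ax":0,"ay":0,"az":0,"fingers":40},{"dx":0,"dy":0,"dz":0,"ax":0,"ay":0,"az":0,"fingers":40},{"dx":0,"dy":0,"dz":0,"ax":0,"ay":0,"az":0,"fingers":40},{"dx":0,"dy":0,"dz":-0.1,"ax":0,"ay":0,"az":0,"fingers":40},{"dx":0,"dy":0,"dz":-0.3,"ax":0,"ay":0,"az":0,"fingers":40}]'
python3 -m handwheel '[{"dx":0,"dy":0,"dz":-0.6,"ax":0,"ay":0,"az":0,"fingers":40},{"dx":0,"dy":0,"dz":-0.8,"ax":0,"ay":0,"az":0,"fingers":40},{"dx":0,"dy":0,"dz":-0.9,"ax":0,"ay":0,"az":0,"fingers":40},{"dx":0,"dy":0,"dz":-0.9,"ax":0,"ay":0,"az":0,"fingers":40},{"dx":0,"dy":0,"dz":-0.8,"ax":0,"ay":0,"az":0,"fingers":40}]'
```

```text
time: 35.75
eef_pos: [441.4, 313.2, 249.8]
orientation: [3.141, 0.0, -0.001]
ft_force: [0.4, -0.7, -0.3]
grip_width: 84.8
time: 36.17
eef_pos: [441.7, 314.1, 252.2]
orientation: [-3.141, -0.002, 0.0]
ft_force: [0.4, -3.0, 6.0]
grip_width: 54.6
time: 36.58
eef_pos: [440.8, 314.3, 258.2]
orientation: [3.141, 0.002, -0.0]
ft_force: [0.4, -0.8, -3.5]
grip_width: 54.7
time: 37.0
eef_pos: [441.1, 314.6, 339.7]
orientation: [-3.141, 0.0, -0.0]
ft_force: [0.4, 0.3, -4.0]
grip_width: 54.8
```

```bash

python3 -m handwheel '[{"dx":0,"dy":0.4,"dz":0,"ax":0,"ay":0,"az":0,"fingers":40},{"dx":0,"dy":0.7,"dz":0,"ax":0,"ay":0,"az":0,"fingers":40},{"dx":0.2,"dy":0.9,"dz":0,"ax":0,"ay":0,"az":0,"fingers":40},{"dx":0.4,"dy":0.9,"dz":0,"ax":0,"ay":0,"az":0,"fingers":40},{"dx":0.5,"dy":0.9,"dz":0,"ax":0,"ay":0,"az":0,"fingers":40}]'
python3 -m handwheel '[{"dx":0.5,"dy":0.95,"dz":0,"ax":0,"ay":0,"az":0,"fingers":40},{"dx":0.5,"dy":0.95,"dz":0,"ax":0,"ay":0,"az":0,"fingers":40},{"dx":0.5,"dy":0.95,"dz":0,"ax":0,"ay":0,"az":0,"fingers":40},{"dx":0.5,"dy":0.95,"dz":0,"ax":0,"ay":0,"az":0,"fingers":40},{"dx":0.5,"dy":0.95,"dz":0,"ax":0,"ay":0,"az":0,"fingers":40}]'
python3 -m handwheel '[{"dx":0.5,"dy":0.95,"dz":0,"ax":0,"ay":0,"az":0,"fingers":40},{"dx":0.5,"dy":0.95,"dz":0,"ax":0,"ay":0,"az":0,"fingers":40},{"dx":0.5,"dy":0.95,"dz":0,"ax":0,"ay":0,"az":0,"fingers":40},{"dx":0.5,"dy":0.95,"dz":0,"ax":0,"ay":0,"az":0,"fingers":40},{"dx":0.5,"dy":0.95,"dz":0,"ax":0,"ay":0,"az":0,"fingers":40}]'
python3 -m handwheel '[{"dx":0.5,"dy":0.95,"dz":0,"ax":0,"ay":0,"az":0,"fingers":40},{"dx":0.5,"dy":0.95,"dz":0,"ax":0,"ay":0,"az":0,"fingers":40},{"dx":0.5,"dy":0.95,"dz":0,"ax":0,"ay":0,"az":0,"fingers":40},{"dx":0.5,"dy":0.95,"dz":0,"ax":0,"ay":0,"az":0,"fingers":40},{"dx":0.5,"dy":0.95,"dz":0,"ax":0,"ay":0,"az":0,"fingers":40}]'
python3 -m handwheel '[{"dx":0.1,"dy":0.8,"dz":0,"ax":0,"ay":0,"az":0,"fingers":40},{"dx":0,"dy":0.5,"dz":0,"ax":0,"ay":0,"az":0,"fingers":40},{"dx":0,"dy":0.2,"dz":0,"ax":0,"ay":0,"az":0,"fingers":40},{"dx":0,"dy":0,"dz":0,"ax":0,"ay":0,"az":0,"fingers":40},{"dx":0,"dy":0,"dz":0,"ax":0,"ay":0,"az":0,"fingers":40}]'
```

```text
time: 37.42
eef_pos: [462.2, 236.3, 336.9]
orientation: [3.139, 0.004, 0.0]
ft_force: [0.2, 0.6, -4.0]
grip_width: 54.9
time: 37.83
eef_pos: [512.6, 141.1, 336.8]
orientation: [3.14, 0.004, -0.001]
ft_force: [0.2, 0.5, -2.8]
grip_width: 54.9
time: 38.25
eef_pos: [562.4, 46.2, 336.7]
orientation: [3.141, 0.004, -0.001]
ft_force: [0.1, 0.3, -2.7]
grip_width: 54.9
time: 38.67
eef_pos: [612.3, -48.7, 336.5]
orientation: [-3.141, 0.004, -0.001]
ft_force: [-0.2, 0.2, -3.7]
grip_width: 54.8
time: 39.08
eef_pos: [614.5, -76.4, 338.1]
orientation: [-3.141, 0.002, -0.001]
ft_force: [0.1, -0.0, -3.9]
grip_width: 55.0
```

```bash

python3 -m handwheel '[{"dx":0.03,"dy":0,"dz":0.5,"ax":0,"ay":0,"az":0,"fingers":40},{"dx":0,"dy":0,"dz":0.8,"ax":0,"ay":0,"az":0,"fingers":40},{"dx":0,"dy":0,"dz":0.9,"ax":0,"ay":0,"az":0,"fingers":40},{"dx":0,"dy":0,"dz":0.8,"ax":0,"ay":0,"az":0,"fingers":40},{"dx":0,"dy":0,"dz":0.6,"ax":0,"ay":0,"az":0,"fingers":40}]'
python3 -m handwheel '[{"dx":0,"dy":0,"dz":0.3,"ax":0,"ay":0,"az":0,"fingers":40},{"dx":0,"dy":0,"dz":0.1,"ax":0,"ay":0,"az":0,"fingers":40},{"dx":0,"dy":0,"dz":0,"ax":0,"ay":0,"az":0,"fingers":40},{"dx":0,"dy":0,"dz":0,"ax":0,"ay":0,"az":0,"fingers":40},{"dx":0,"dy":0,"dz":0,"ax":0,"ay":0,"az":0,"fingers":40}]'
```

```text
time: 39.5
eef_pos: [615.1, -75.5, 264.5]
orientation: [-3.141, 0.003, 0.001]
ft_force: [0.6, 0.2, -3.5]
grip_width: 54.8
time: 39.92
eef_pos: [616.1, -76.6, 259.7]
orientation: [3.141, -0.002, 0.0]
ft_force: [0.9, 0.4, -3.5]
grip_width: 55.1
```

```bash

python3 -m handwheel '[{"dx":0,"dy":0,"dz":0.15,"ax":0,"ay":0,"az":0,"fingers":40},{"dx":0,"dy":0,"dz":0.1,"ax":0,"ay":0,"az":0,"fingers":40},{"dx":0,"dy":0,"dz":0.05,"ax":0,"ay":0,"az":0,"fingers":40},{"dx":0,"dy":0,"dz":0,"ax":0,"ay":0,"az":0,"fingers":40},{"dx":0,"dy":0,"dz":0,"ax":0,"ay":0,"az":0,"fingers":40}]'
python3 -m handwheel '[{"dx":0,"dy":0,"dz":0.05,"ax":0,"ay":0,"az":0,"fingers":40},{"dx":0,"dy":0,"dz":0,"ax":0,"ay":0,"az":0,"fingers":40},{"dx":0,"dy":0,"dz":0,"ax":0,"ay":0,"az":0,"fingers":40},{"dx":0,"dy":0,"dz":0,"ax":0,"ay":0,"az":0,"fingers":40},{"dx":0,"dy":0,"dz":0,"ax":0,"ay":0,"az":0,"fingers":40}]'
```

```text
time: 40.33
eef_pos: [615.8, -76.7, 252.6]
orientation: [3.142, 0.0, -0.0]
ft_force: [0.6, 0.2, -4.4]
grip_width: 54.8
time: 40.75
eef_pos: [616.0, -76.7, 252.3]
orientation: [3.141, -0.001, -0.0]
ft_force: [-1.4, -0.8, 3.0]
grip_width: 54.8
```

Contact. I release, then go to the sesame at (514.5,322).

```bash

python3 -m handwheel '[{"dx":0,"dy":0,"dz":0,"ax":0,"ay":0,"az":0,"fingers":58},{"dx":0,"dy":0,"dz":0,"ax":0,"ay":0,"az":0,"fingers":66},{"dx":0,"dy":0,"dz":0,"ax":0,"ay":0,"az":0,"fingers":75},{"dx":0,"dy":0,"dz":0,"ax":0,"ay":0,"az":0,"fingers":80},{"dx":0,"dy":0,"dz":-0.2,"ax":0,"ay":0,"az":0,"fingers":80}]'
python3 -m handwheel '[{"dx":0,"dy":0,"dz":-0.7,"ax":0,"ay":0,"az":0,"fingers":85},{"dx":0,"dy":0,"dz":-1,"ax":0,"ay":0,"az":0,"fingers":85},{"dx":0,"dy":0,"dz":-1,"ax":0,"ay":0,"az":0,"fingers":85},{"dx":0,"dy":0,"dz":-1,"ax":0,"ay":0,"az":0,"fingers":85},{"dx":0,"dy":-0.4,"dz":-0.5,"ax":0,"ay":0,"az":0,"fingers":85}]'
python3 -m handwheel '[{"dx":-0.25,"dy":-1,"dz":0,"ax":0,"ay":0,"az":0,"fingers":85},{"dx":-0.25,"dy":-1,"dz":0,"ax":0,"ay":0,"az":0,"fingers":85},{"dx":-0.25,"dy":-1,"dz":0,"ax":0,"ay":0,"az":0,"fingers":85},{"dx":-0.25,"dy":-1,"dz":0,"ax":0,"ay":0,"az":0,"fingers":85},{"dx":-0.25,"dy":-1,"dz":0,"ax":0,"ay":0,"az":0,"fingers":85}]'
python3 -m handwheel '[{"dx":-0.25,"dy":-1,"dz":0,"ax":0,"ay":0,"az":0,"fingers":85},{"dx":-0.25,"dy":-1,"dz":0,"ax":0,"ay":0,"az":0,"fingers":85},{"dx":-0.25,"dy":-1,"dz":0,"ax":0,"ay":0,"az":0,"fingers":85},{"dx":-0.25,"dy":-1,"dz":0,"ax":0,"ay":0,"az":0,"fingers":85},{"dx":-0.25,"dy":-1,"dz":0,"ax":0,"ay":0,"az":0,"fingers":85}]'
python3 -m handwheel '[{"dx":-0.25,"dy":-1,"dz":0,"ax":0,"ay":0,"az":0,"fingers":85},{"dx":-0.25,"dy":-1,"dz":0,"ax":0,"ay":0,"az":0,"fingers":85},{"dx":-0.25,"dy":-1,"dz":0,"ax":0,"ay":0,"az":0,"fingers":85},{"dx":-0.25,"dy":-1,"dz":0,"ax":0,"ay":0,"az":0,"fingers":85},{"dx":-0.25,"dy":-1,"dz":0,"ax":0,"ay":0,"az":0,"fingers":85}]'
python3 -m handwheel '[{"dx":-0.25,"dy":-1,"dz":0,"ax":0,"ay":0,"az":0,"fingers":85},{"dx":-0.25,"dy":-1,"dz":0,"ax":0,"ay":0,"az":0,"fingers":85},{"dx":-0.25,"dy":-1,"dz":0,"ax":0,"ay":0,"az":0,"fingers":85},{"dx":-0.25,"dy":-0.8,"dz":0,"ax":0,"ay":0,"az":0,"fingers":85},{"dx":-0.25,"dy":-0.5,"dz":0,"ax":0,"ay":0,"az":0,"fingers":85}]'
python3 - <<'E'
from h import *
im=snap("top","t12"); caps("top",im); crop(im,200,120,330,220,4,"t12c"); im=snap("scene","s12"); caps("scene",im);print(monitor.state()['eef_pos'])
E
```

```text
time: 41.17
eef_pos: [615.6, -76.6, 255.0]
orientation: [-3.141, 0.002, -0.0]
ft_force: [1.0, 0.2, -0.3]
grip_width: 80.1
time: 41.58
eef_pos: [616.3, -69.4, 342.6]
orientation: [3.14, -0.005, -0.001]
ft_force: [0.8, 0.3, -0.6]
grip_width: 84.8
time: 42.0
eef_pos: [590.3, 32.8, 339.5]
orientation: [-3.141, 0.0, -0.0]
ft_force: [-0.2, 0.4, -0.2]
grip_width: 84.9
time: 42.42
eef_pos: [565.2, 132.8, 339.5]
orientation: [-3.142, 0.001, -0.0]
ft_force: [1.0, -0.3, 0.7]
grip_width: 85.0
time: 42.83
eef_pos: [540.1, 232.8, 339.5]
orientation: [3.142, 0.001, 0.0]
ft_force: [0.1, -0.2, -0.1]
grip_width: 85.2
time: 43.25
eef_pos: [515.1, 319.3, 339.3]
orientation: [-3.141, 0.0, 0.001]
ft_force: [-0.7, 1.2, 0.8]
grip_width: 84.7
top soy 298.7 145.0 16.7 17.5 [615.4 -77.5 143. ]
top vinegar 85.8 161.9 17.0 17.8 [588.3 328.7 143. ]
top sesame 87.8 204.6 9.0 18.5 [506.1 321.5 143. ]
scene soy 248.9 173.2 8.8 13.0 [615.1 -77.3 143. ]
scene soy 65.9 82.0 11.8 75.5 [ 872.7 -663.3  143. ]
scene vinegar 363.2 292.2 13.9 17.4 [587.6 328.  143. ]
scene sesame 389.8 273.2 13.5 17.0 [514.4 321.5 143. ]
[514.90770541 318.83504519 339.37056526]
```

View pics/t12c.png

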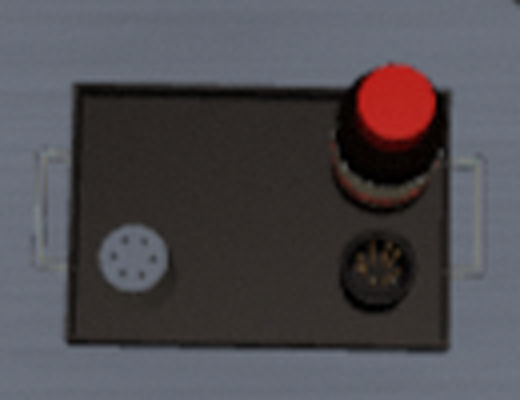

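Soy is back at (615,−77), about 1.5 mm from its start, and pepper and picks are untouched. I grip the sesame.

```bash

python3 -m handwheel '[{"dx":-0.02,"dy":-0.12,"dz":0.6,"ax":0,"ay":0,"az":0,"fingers":85},{"dx":0,"dy":0,"dz":1,"ax":0,"ay":0,"az":0,"fingers":85},{"dx":0,"dy":0,"dz":1,"ax":0,"ay":0,"az":0,"fingers":85},{"dx":0,"dy":0,"dz":1,"ax":0,"ay":0,"az":0,"fingers":85},{"dx":0,"dy":0,"dz":0.9,"ax":0,"ay":0,"az":0,"fingers":85}]'
python3 -m handwheel '[{"dx":0,"dy":0,"dz":0,"ax":0,"ay":0,"az":0,"fingers":75},{"dx":0,"dy":0,"dz":0,"ax":0,"ay":0,"az":0,"fingers":65},{"dx":0,"dy":0,"dz":0,"ax":0,"ay":0,"az":0,"fingers":58},{"dx":0,"dy":0,"dz":0,"ax":0,"ay":0,"az":0,"fingers":45},{"dx":0,"dy":0,"dz":0,"ax":0,"ay":0,"az":0,"fingers":40}]' 40
python3 -m handwheel '[{"dx":0,"dy":0,"dz":0,"ax":0,"ay":0,"az":0,"fingers":40},{"dx":0,"dy":0,"dz":0,"ax":0,"ay":0,"az":0,"fingers":40},{"dx":0,"dy":0,"dz":0,"ax":0,"ay":0,"az":0,"fingers":40},{"dx":0,"dy":0,"dz":-0.1,"ax":0,"ay":0,"az":0,"fingers":40},{"dx":0,"dy":0,"dz":-0.3,"ax":0,"ay":0,"az":0,"fingers":40}]'
python3 -m handwheel '[{"dx":0,"dy":0,"dz":-0.6,"ax":0,"ay":0,"az":0,"fingers":40},{"dx":0,"dy":0,"dz":-0.8,"ax":0,"ay":0,"az":0,"fingers":40},{"dx":0,"dy":0,"dz":-0.9,"ax":0,"ay":0,"az":0,"fingers":40},{"dx":0,"dy":0,"dz":-0.9,"ax":0,"ay":0,"az":0,"fingers":40},{"dx":0,"dy":0,"dz":-0.8,"ax":0,"ay":0,"az":0,"fingers":40}]'
```

```text
time: 43.77
eef_pos: [515.5, 318.7, 248.6]
orientation: [3.141, 0.001, -0.001]
ft_force: [0.6, -0.4, 0.6]
grip_width: 85.1
time: 44.18
eef_pos: [516.0, 319.8, 251.3]
orientation: [-3.14, -0.003, -0.0]
ft_force: [0.6, -0.5, 0.9]
grip_width: 54.8
time: 44.6
eef_pos: [514.8, 319.4, 256.6]
orientation: [3.14, 0.003, -0.0]
ft_force: [0.6, -0.7, -3.8]
grip_width: 54.4
time: 45.02
eef_pos: [515.1, 319.7, 338.2]
orientation: [3.141, 0.001, -0.0]
ft_force: [0.1, 0.4, -4.1]
grip_width: 54.5
```

```bash

python3 -m handwheel '[{"dx":0,"dy":0.4,"dz":-0.1,"ax":0,"ay":0,"az":0,"fingers":40},{"dx":0,"dy":0.7,"dz":0,"ax":0,"ay":0,"az":0,"fingers":40},{"dx":0.1,"dy":0.9,"dz":0,"ax":0,"ay":0,"az":0,"fingers":40},{"dx":0.1,"dy":0.9,"dz":0,"ax":0,"ay":0,"az":0,"fingers":40},{"dx":0.1,"dy":0.9,"dz":0,"ax":0,"ay":0,"az":0,"fingers":40}]'
python3 -m handwheel '[{"dx":0.15,"dy":0.95,"dz":0,"ax":0,"ay":0,"az":0,"fingers":40},{"dx":0.15,"dy":0.95,"dz":0,"ax":0,"ay":0,"az":0,"fingers":40},{"dx":0.15,"dy":0.95,"dz":0,"ax":0,"ay":0,"az":0,"fingers":40},{"dx":0.15,"dy":0.95,"dz":0,"ax":0,"ay":0,"az":0,"fingers":40},{"dx":0.15,"dy":0.95,"dz":0,"ax":0,"ay":0,"az":0,"fingers":40}]'
python3 -m handwheel '[{"dx":0.15,"dy":0.95,"dz":0,"ax":0,"ay":0,"az":0,"fingers":40},{"dx":0.15,"dy":0.95,"dz":0,"ax":0,"ay":0,"az":0,"fingers":40},{"dx":0.15,"dy":0.95,"dz":0,"ax":0,"ay":0,"az":0,"fingers":40},{"dx":0.15,"dy":0.95,"dz":0,"ax":0,"ay":0,"az":0,"fingers":40},{"dx":0.15,"dy":0.95,"dz":0,"ax":0,"ay":0,"az":0,"fingers":40}]'
python3 -m handwheel '[{"dx":0.14,"dy":0.95,"dz":0,"ax":0,"ay":0,"az":0,"fingers":40},{"dx":0,"dy":0.9,"dz":0,"ax":0,"ay":0,"az":0,"fingers":40},{"dx":0,"dy":0.7,"dz":0,"ax":0,"ay":0,"az":0,"fingers":40},{"dx":0,"dy":0.5,"dz":0,"ax":0,"ay":0,"az":0,"fingers":40},{"dx":0,"dy":0.15,"dz":0,"ax":0,"ay":0,"az":0,"fingers":40}]'
python3 -m handwheel '[{"dx":0,"dy":0,"dz":0,"ax":0,"ay":0,"az":0,"fingers":40},{"dx":0,"dy":0,"dz":0,"ax":0,"ay":0,"az":0,"fingers":40},{"dx":0,"dy":0,"dz":0,"ax":0,"ay":0,"az":0,"fingers":40},{"dx":0,"dy":0,"dz":0.4,"ax":0,"ay":0,"az":0,"fingers":40},{"dx":0,"dy":0,"dz":0.4,"ax":0,"ay":0,"az":0,"fingers":40}]'
```

```text
time: 45.43
eef_pos: [520.7, 241.6, 337.7]
orientation: [3.139, 0.004, -0.0]
ft_force: [1.0, -0.3, -3.4]
grip_width: 54.3
time: 45.85
eef_pos: [535.5, 146.5, 337.8]
orientation: [3.14, 0.004, -0.001]
ft_force: [0.1, 0.1, -3.5]
grip_width: 54.7
time: 46.27
eef_pos: [550.3, 51.6, 337.8]
orientation: [3.141, 0.004, -0.001]
ft_force: [0.8, -0.5, -2.5]
grip_width: 54.4
time: 46.68
eef_pos: [553.3, -12.3, 338.3]
orientation: [3.141, 0.003, -0.002]
ft_force: [-0.0, -0.7, -2.9]
grip_width: 54.3
time: 47.1
eef_pos: [554.3, -9.6, 323.5]
orientation: [3.142, -0.001, 0.001]
ft_force: [-0.2, 0.8, -3.8]
grip_width: 54.6
```

```bash

python3 -m handwheel '[{"dx":0,"dy":0,"dz":0.7,"ax":0,"ay":0,"az":0,"fingers":40},{"dx":0,"dy":0,"dz":0.8,"ax":0,"ay":0,"az":0,"fingers":40},{"dx":0,"dy":0,"dz":0.8,"ax":0,"ay":0,"az":0,"fingers":40},{"dx":0,"dy":0,"dz":0.5,"ax":0,"ay":0,"az":0,"fingers":40},{"dx":0,"dy":0,"dz":0.2,"ax":0,"ay":0,"az":0,"fingers":40}]'
python3 -m handwheel '[{"dx":0,"dy":0,"dz":0.1,"ax":0,"ay":0,"az":0,"fingers":40},{"dx":0,"dy":0,"dz":0,"ax":0,"ay":0,"az":0,"fingers":40},{"dx":0,"dy":0,"dz":0,"ax":0,"ay":0,"az":0,"fingers":40},{"dx":0,"dy":0,"dz":0,"ax":0,"ay":0,"az":0,"fingers":40},{"dx":0,"dy":0,"dz":0,"ax":0,"ay":0,"az":0,"fingers":40}]'
```

```text
time: 47.52
eef_pos: [553.5, -9.9, 261.3]
orientation: [-3.141, 0.004, 0.0]
ft_force: [-0.8, -0.5, -2.8]
grip_width: 54.5
time: 47.93
eef_pos: [554.4, -10.3, 262.4]
orientation: [3.141, -0.002, -0.0]
ft_force: [-1.8, 0.0, -3.0]
grip_width: 54.3
```

```bash

python3 -m handwheel '[{"dx":0,"dy":0,"dz":0.2,"ax":0,"ay":0,"az":0,"fingers":40},{"dx":0,"dy":0,"dz":0.15,"ax":0,"ay":0,"az":0,"fingers":40},{"dx":0,"dy":0,"dz":0.1,"ax":0,"ay":0,"az":0,"fingers":40},{"dx":0,"dy":0,"dz":0,"ax":0,"ay":0,"az":0,"fingers":40},{"dx":0,"dy":0,"dz":0,"ax":0,"ay":0,"az":0,"fingers":40}]'
python3 -m handwheel '[{"dx":0,"dy":0,"dz":0.07,"ax":0,"ay":0,"az":0,"fingers":40},{"dx":0,"dy":0,"dz":0,"ax":0,"ay":0,"az":0,"fingers":40},{"dx":0,"dy":0,"dz":0,"ax":0,"ay":0,"az":0,"fingers":40},{"dx":0,"dy":0,"dz":0,"ax":0,"ay":0,"az":0,"fingers":40},{"dx":0,"dy":0,"dz":0,"ax":0,"ay":0,"az":0,"fingers":40}]'
```

```text
time: 48.35
eef_pos: [554.2, -10.2, 252.4]
orientation: [3.142, 0.001, -0.0]
ft_force: [-0.6, 0.7, -2.9]
grip_width: 54.5
time: 48.77
eef_pos: [554.2, -10.3, 251.3]
orientation: [3.142, -0.0, -0.0]
ft_force: [-0.7, 0.1, -2.9]
grip_width: 54.8
```

```bash

python3 -m handwheel '[{"dx":0,"dy":0,"dz":0.06,"ax":0,"ay":0,"az":0,"fingers":40},{"dx":0,"dy":0,"dz":0,"ax":0,"ay":0,"az":0,"fingers":40},{"dx":0,"dy":0,"dz":0,"ax":0,"ay":0,"az":0,"fingers":40},{"dx":0,"dy":0,"dz":0,"ax":0,"ay":0,"az":0,"fingers":40},{"dx":0,"dy":0,"dz":0,"ax":0,"ay":0,"az":0,"fingers":40}]'
```

```text
time: 49.18
eef_pos: [554.3, -10.2, 251.2]
orientation: [3.141, -0.001, -0.0]
ft_force: [-1.2, -0.1, 5.5]
grip_width: 54.7
```

Contact. I release, then go to the vinegar at (588,328).

```bash

python3 -m handwheel '[{"dx":0,"dy":0,"dz":0,"ax":0,"ay":0,"az":0,"fingers":58},{"dx":0,"dy":0,"dz":0,"ax":0,"ay":0,"az":0,"fingers":66},{"dx":0,"dy":0,"dz":0,"ax":0,"ay":0,"az":0,"fingers":75},{"dx":0,"dy":0,"dz":0,"ax":0,"ay":0,"az":0,"fingers":80},{"dx":0,"dy":0,"dz":-0.2,"ax":0,"ay":0,"az":0,"fingers":80}]'
python3 -m handwheel '[{"dx":0,"dy":0,"dz":-0.7,"ax":0,"ay":0,"az":0,"fingers":85},{"dx":0,"dy":0,"dz":-1,"ax":0,"ay":0,"az":0,"fingers":85},{"dx":0,"dy":0,"dz":-1,"ax":0,"ay":0,"az":0,"fingers":85},{"dx":0,"dy":0,"dz":-1,"ax":0,"ay":0,"az":0,"fingers":85},{"dx":0,"dy":-0.4,"dz":-0.5,"ax":0,"ay":0,"az":0,"fingers":85}]'
python3 -m handwheel '[{"dx":0.1,"dy":-1,"dz":0,"ax":0,"ay":0,"az":0,"fingers":85},{"dx":0.1,"dy":-1,"dz":0,"ax":0,"ay":0,"az":0,"fingers":85},{"dx":0.1,"dy":-1,"dz":0,"ax":0,"ay":0,"az":0,"fingers":85},{"dx":0.1,"dy":-1,"dz":0,"ax":0,"ay":0,"az":0,"fingers":85},{"dx":0.1,"dy":-1,"dz":0,"ax":0,"ay":0,"az":0,"fingers":85}]'
python3 -m handwheel '[{"dx":0.1,"dy":-1,"dz":0,"ax":0,"ay":0,"az":0,"fingers":85},{"dx":0.1,"dy":-1,"dz":0,"ax":0,"ay":0,"az":0,"fingers":85},{"dx":0.1,"dy":-1,"dz":0,"ax":0,"ay":0,"az":0,"fingers":85},{"dx":0.1,"dy":-1,"dz":0,"ax":0,"ay":0,"az":0,"fingers":85},{"dx":0.1,"dy":-1,"dz":0,"ax":0,"ay":0,"az":0,"fingers":85}]'
python3 -m handwheel '[{"dx":0.1,"dy":-1,"dz":0,"ax":0,"ay":0,"az":0,"fingers":85},{"dx":0.1,"dy":-1,"dz":0,"ax":0,"ay":0,"az":0,"fingers":85},{"dx":0.1,"dy":-1,"dz":0,"ax":0,"ay":0,"az":0,"fingers":85},{"dx":0.1,"dy":-1,"dz":0,"ax":0,"ay":0,"az":0,"fingers":85},{"dx":0.1,"dy":-1,"dz":0,"ax":0,"ay":0,"az":0,"fingers":85}]'
python3 -m handwheel '[{"dx":0.1,"dy":-0.8,"dz":0,"ax":0,"ay":0,"az":0,"fingers":85},{"dx":0.1,"dy":-0.5,"dz":0,"ax":0,"ay":0,"az":0,"fingers":85},{"dx":0,"dy":-0.2,"dz":0,"ax":0,"ay":0,"az":0,"fingers":85},{"dx":0,"dy":0,"dz":0,"ax":0,"ay":0,"az":0,"fingers":85},{"dx":0,"dy":0,"dz":0,"ax":0,"ay":0,"az":0,"fingers":85}]'
python3 - <<'E'
from h import *
im=snap("top","t13"); caps("top",im); crop(im,200,120,330,220,4,"t13c"); im=snap("scene","s13"); caps("scene",im);print(monitor.state()['eef_pos'])
E
```

```text
time: 49.6
eef_pos: [554.0, -10.3, 253.5]
orientation: [-3.142, 0.002, -0.0]
ft_force: [0.3, -0.2, -0.0]
grip_width: 80.0
time: 50.02
eef_pos: [554.7, -2.8, 340.8]
orientation: [3.141, -0.004, -0.001]
ft_force: [0.0, 0.1, 0.2]
grip_width: 84.8
time: 50.43
eef_pos: [564.0, 99.2, 337.8]
orientation: [-3.142, 0.001, -0.0]
ft_force: [0.1, -0.9, -0.7]
grip_width: 85.0
time: 50.85
eef_pos: [574.0, 199.3, 337.7]
orientation: [3.141, 0.001, 0.0]
ft_force: [0.1, 0.4, 0.5]
grip_width: 85.1
time: 51.27
eef_pos: [583.9, 299.3, 337.6]
orientation: [3.141, 0.001, 0.0]
ft_force: [0.8, -0.4, 0.5]
grip_width: 84.8
time: 51.68
eef_pos: [588.2, 327.3, 337.9]
orientation: [3.141, 0.001, -0.0]
ft_force: [0.7, -0.0, 0.1]
grip_width: 84.9
top soy 298.7 145.0 16.6 17.4 [615.3 -77.5 143. ]
top vinegar 85.7 164.2 11.9 18.8 [583.8 328.6 143. ]
top sesame 263.1 177.7 18.2 18.5 [552.4  -8.2 143. ]
scene soy 248.9 173.2 8.9 12.9 [615.2 -77.2 143. ]
scene soy 65.9 82.0 11.8 75.3 [ 872.8 -663.3  143. ]
scene vinegar 363.0 292.2 13.9 17.0 [587.9 327.8 143. ]
scene sesame 286.8 180.9 10.2 14.2 [552.6  -7.8 143. ]
[588.30014401 326.83356743 338.11826963]
```

View pics/t13c.png

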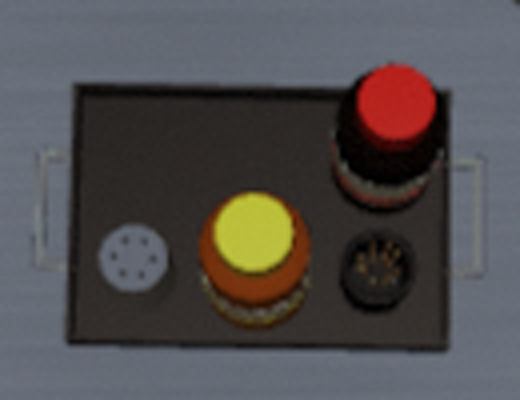

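Sesame is at (552.5,−8), about 2 mm from its start, and soy is unchanged. I grip the vinegar.

```bash

python3 -m handwheel '[{"dx":0,"dy":-0.05,"dz":0.6,"ax":0,"ay":0,"az":0,"fingers":85},{"dx":0,"dy":0,"dz":1,"ax":0,"ay":0,"az":0,"fingers":85},{"dx":0,"dy":0,"dz":1,"ax":0,"ay":0,"az":0,"fingers":85},{"dx":0,"dy":0,"dz":1,"ax":0,"ay":0,"az":0,"fingers":85},{"dx":0,"dy":0,"dz":0.85,"ax":0,"ay":0,"az":0,"fingers":85}]'
python3 -m handwheel '[{"dx":0,"dy":0,"dz":0,"ax":0,"ay":0,"az":0,"fingers":75},{"dx":0,"dy":0,"dz":0,"ax":0,"ay":0,"az":0,"fingers":65},{"dx":0,"dy":0,"dz":0,"ax":0,"ay":0,"az":0,"fingers":58},{"dx":0,"dy":0,"dz":0,"ax":0,"ay":0,"az":0,"fingers":45},{"dx":0,"dy":0,"dz":0,"ax":0,"ay":0,"az":0,"fingers":40}]' 40
python3 -m handwheel '[{"dx":0,"dy":0,"dz":0,"ax":0,"ay":0,"az":0,"fingers":40},{"dx":0,"dy":0,"dz":0,"ax":0,"ay":0,"az":0,"fingers":40},{"dx":0,"dy":0,"dz":0,"ax":0,"ay":0,"az":0,"fingers":40},{"dx":0,"dy":0,"dz":-0.1,"ax":0,"ay":0,"az":0,"fingers":40},{"dx":0,"dy":0,"dz":-0.3,"ax":0,"ay":0,"az":0,"fingers":40}]'
python3 -m handwheel '[{"dx":0,"dy":0,"dz":-0.6,"ax":0,"ay":0,"az":0,"fingers":40},{"dx":0,"dy":0,"dz":-0.8,"ax":0,"ay":0,"az":0,"fingers":40},{"dx":0,"dy":0,"dz":-0.9,"ax":0,"ay":0,"az":0,"fingers":40},{"dx":0,"dy":0,"dz":-0.9,"ax":0,"ay":0,"az":0,"fingers":40},{"dx":0,"dy":0,"dz":-0.8,"ax":0,"ay":0,"az":0,"fingers":40}]'
```

```text
time: 52.2
eef_pos: [587.9, 327.8, 246.9]
orientation: [3.141, 0.002, -0.001]
ft_force: [-0.0, -0.3, -0.2]
grip_width: 85.5
time: 52.62
eef_pos: [588.5, 328.6, 250.2]
orientation: [-3.141, -0.002, -0.0]
ft_force: [-0.0, -1.3, 2.2]
grip_width: 55.0
time: 53.03
eef_pos: [587.7, 328.7, 255.6]
orientation: [3.14, 0.003, -0.0]
ft_force: [0.4, -0.2, -2.8]
grip_width: 54.7
time: 53.45
eef_pos: [588.2, 328.9, 338.8]
orientation: [-3.141, -0.001, -0.0]
ft_force: [0.1, 0.7, -2.1]
grip_width: 55.2
```

```bash

python3 -m handwheel '[{"dx":0.1,"dy":0.4,"dz":-0.1,"ax":0,"ay":0,"az":0,"fingers":40},{"dx":0.1,"dy":0.7,"dz":0,"ax":0,"ay":0,"az":0,"fingers":40},{"dx":0.1,"dy":0.9,"dz":0,"ax":0,"ay":0,"az":0,"fingers":40},{"dx":0.1,"dy":0.9,"dz":0,"ax":0,"ay":0,"az":0,"fingers":40},{"dx":0.1,"dy":0.9,"dz":0,"ax":0,"ay":0,"az":0,"fingers":40}]'
python3 -m handwheel '[{"dx":0.1,"dy":0.95,"dz":0,"ax":0,"ay":0,"az":0,"fingers":40},{"dx":0.1,"dy":0.95,"dz":0,"ax":0,"ay":0,"az":0,"fingers":40},{"dx":0.1,"dy":0.95,"dz":0,"ax":0,"ay":0,"az":0,"fingers":40},{"dx":0.1,"dy":0.95,"dz":0,"ax":0,"ay":0,"az":0,"fingers":40},{"dx":0.1,"dy":0.95,"dz":0,"ax":0,"ay":0,"az":0,"fingers":40}]'
python3 -m handwheel '[{"dx":0.1,"dy":0.95,"dz":0,"ax":0,"ay":0,"az":0,"fingers":40},{"dx":0.1,"dy":0.95,"dz":0,"ax":0,"ay":0,"az":0,"fingers":40},{"dx":0.1,"dy":0.95,"dz":0,"ax":0,"ay":0,"az":0,"fingers":40},{"dx":0.1,"dy":0.9,"dz":0,"ax":0,"ay":0,"az":0,"fingers":40},{"dx":0.1,"dy":0.7,"dz":0,"ax":0,"ay":0,"az":0,"fingers":40}]'
python3 -m handwheel '[{"dx":0,"dy":0.5,"dz":0,"ax":0,"ay":0,"az":0,"fingers":40},{"dx":0,"dy":0.3,"dz":0,"ax":0,"ay":0,"az":0,"fingers":40},{"dx":0,"dy":0.05,"dz":0,"ax":0,"ay":0,"az":0,"fingers":40},{"dx":0,"dy":0,"dz":0.3,"ax":0,"ay":0,"az":0,"fingers":40},{"dx":0,"dy":0,"dz":0.5,"ax":0,"ay":0,"az":0,"fingers":40}]'
```

```text
time: 53.87
eef_pos: [597.9, 250.7, 337.4]
orientation: [3.14, 0.003, -0.0]
ft_force: [-0.3, 0.5, -1.6]
grip_width: 54.8
time: 54.28
eef_pos: [607.8, 155.4, 337.5]
orientation: [3.14, 0.003, -0.001]
ft_force: [-0.8, -0.5, -2.0]
grip_width: 54.9
time: 54.7
eef_pos: [617.6, 66.1, 337.6]
orientation: [3.14, 0.003, -0.002]
ft_force: [0.1, -0.7, -2.7]
grip_width: 54.4
time: 55.12
eef_pos: [618.4, 52.3, 323.5]
orientation: [-3.141, -0.003, 0.0]
ft_force: [-1.0, 0.3, -2.3]
grip_width: 54.8
```

```bash

python3 -m handwheel '[{"dx":0,"dy":0,"dz":0.7,"ax":0,"ay":0,"az":0,"fingers":40},{"dx":0,"dy":0,"dz":0.8,"ax":0,"ay":0,"az":0,"fingers":40},{"dx":0,"dy":0,"dz":0.8,"ax":0,"ay":0,"az":0,"fingers":40},{"dx":0,"dy":0,"dz":0.5,"ax":0,"ay":0,"az":0,"fingers":40},{"dx":0,"dy":0,"dz":0.2,"ax":0,"ay":0,"az":0,"fingers":40}]'
python3 -m handwheel '[{"dx":0,"dy":0,"dz":0.1,"ax":0,"ay":0,"az":0,"fingers":40},{"dx":0,"dy":0,"dz":0,"ax":0,"ay":0,"az":0,"fingers":40},{"dx":0,"dy":0,"dz":0,"ax":0,"ay":0,"az":0,"fingers":40},{"dx":0,"dy":0,"dz":0,"ax":0,"ay":0,"az":0,"fingers":40},{"dx":0,"dy":0,"dz":0,"ax":0,"ay":0,"az":0,"fingers":40}]'
```

```text
time: 55.53
eef_pos: [617.5, 52.5, 260.4]
orientation: [3.141, 0.004, 0.001]
ft_force: [0.6, 0.0, -2.7]
grip_width: 55.0
time: 55.95
eef_pos: [618.5, 51.7, 261.9]
orientation: [-3.142, -0.002, -0.0]
ft_force: [-0.0, -0.9, -2.5]
grip_width: 55.0
```

```bash

python3 -m handwheel '[{"dx":0,"dy":0,"dz":0.2,"ax":0,"ay":0,"az":0,"fingers":40},{"dx":0,"dy":0,"dz":0.15,"ax":0,"ay":0,"az":0,"fingers":40},{"dx":0,"dy":0,"dz":0.1,"ax":0,"ay":0,"az":0,"fingers":40},{"dx":0,"dy":0,"dz":0,"ax":0,"ay":0,"az":0,"fingers":40},{"dx":0,"dy":0,"dz":0,"ax":0,"ay":0,"az":0,"fingers":40}]'
python3 -m handwheel '[{"dx":0,"dy":0,"dz":0.06,"ax":0,"ay":0,"az":0,"fingers":40},{"dx":0,"dy":0,"dz":0,"ax":0,"ay":0,"az":0,"fingers":40},{"dx":0,"dy":0,"dz":0,"ax":0,"ay":0,"az":0,"fingers":40},{"dx":0,"dy":0,"dz":0,"ax":0,"ay":0,"az":0,"fingers":40},{"dx":0,"dy":0,"dz":0,"ax":0,"ay":0,"az":0,"fingers":40}]'
```

```text
time: 56.37
eef_pos: [618.2, 51.7, 251.8]
orientation: [3.141, 0.001, -0.0]
ft_force: [0.4, -0.0, -1.2]
grip_width: 54.8
time: 56.78
eef_pos: [618.3, 51.7, 250.9]
orientation: [3.142, -0.0, -0.0]
ft_force: [-0.5, 0.4, -1.8]
grip_width: 54.9
```

```bash

python3 -m handwheel '[{"dx":0,"dy":0,"dz":0.07,"ax":0,"ay":0,"az":0,"fingers":40},{"dx":0,"dy":0,"dz":0,"ax":0,"ay":0,"az":0,"fingers":40},{"dx":0,"dy":0,"dz":0,"ax":0,"ay":0,"az":0,"fingers":40},{"dx":0,"dy":0,"dz":0,"ax":0,"ay":0,"az":0,"fingers":40},{"dx":0,"dy":0,"dz":0,"ax":0,"ay":0,"az":0,"fingers":40}]'
```

```text
time: 57.2
eef_pos: [618.4, 51.7, 250.2]
orientation: [3.142, -0.001, -0.0]
ft_force: [-0.4, -0.6, 4.1]
grip_width: 54.8
```

Contact. I release, rise and move aside to (618,250) for a final look.

```bash

python3 -m handwheel '[{"dx":0,"dy":0,"dz":0,"ax":0,"ay":0,"az":0,"fingers":58},{"dx":0,"dy":0,"dz":0,"ax":0,"ay":0,"az":0,"fingers":66},{"dx":0,"dy":0,"dz":0,"ax":0,"ay":0,"az":0,"fingers":75},{"dx":0,"dy":0,"dz":0,"ax":0,"ay":0,"az":0,"fingers":80},{"dx":0,"dy":0,"dz":-0.2,"ax":0,"ay":0,"az":0,"fingers":80}]'
python3 -m handwheel '[{"dx":0,"dy":0,"dz":-0.7,"ax":0,"ay":0,"az":0,"fingers":85},{"dx":0,"dy":0,"dz":-1,"ax":0,"ay":0,"az":0,"fingers":85},{"dx":0,"dy":0,"dz":-1,"ax":0,"ay":0,"az":0,"fingers":85},{"dx":0,"dy":0,"dz":-1,"ax":0,"ay":0,"az":0,"fingers":85},{"dx":0,"dy":-0.3,"dz":-0.8,"ax":0,"ay":0,"az":0,"fingers":85}]'
python3 -m handwheel '[{"dx":0,"dy":-0.8,"dz":0,"ax":0,"ay":0,"az":0,"fingers":85},{"dx":0,"dy":-1,"dz":0,"ax":0,"ay":0,"az":0,"fingers":85},{"dx":0,"dy":-1,"dz":0,"ax":0,"ay":0,"az":0,"fingers":85},{"dx":0,"dy":-1,"dz":0,"ax":0,"ay":0,"az":0,"fingers":85},{"dx":0,"dy":-1,"dz":0,"ax":0,"ay":0,"az":0,"fingers":85}]'
python3 -m handwheel '[{"dx":0,"dy":-1,"dz":0,"ax":0,"ay":0,"az":0,"fingers":85},{"dx":0,"dy":-1,"dz":0,"ax":0,"ay":0,"az":0,"fingers":85},{"dx":0,"dy":-1,"dz":0,"ax":0,"ay":0,"az":0,"fingers":85},{"dx":0,"dy":-1,"dz":0,"ax":0,"ay":0,"az":0,"fingers":85},{"dx":0,"dy":-0.8,"dz":0,"ax":0,"ay":0,"az":0,"fingers":85}]'
python3 -m handwheel '[{"dx":0,"dy":-0.4,"dz":0,"ax":0,"ay":0,"az":0,"fingers":85},{"dx":0,"dy":0,"dz":0,"ax":0,"ay":0,"az":0,"fingers":85},{"dx":0,"dy":0,"dz":0,"ax":0,"ay":0,"az":0,"fingers":85},{"dx":0,"dy":0,"dz":0,"ax":0,"ay":0,"az":0,"fingers":85},{"dx":0,"dy":0,"dz":0,"ax":0,"ay":0,"az":0,"fingers":85}]'
python3 - <<'E'
from h import *
im=snap("top","t14"); caps("top",im); crop(im,190,110,450,280,3,"t14c")
def lid(n,im,b):
    H,S,V=cv2.split(cv2.cvtColor(im,cv2.COLOR_BGR2HSV)); x0,y0,x1,y1=b
    m=np.zeros(V.shape,bool); m[y0:y1,x0:x1]=((S<40)&(V>150))[y0:y1,x0:x1]
    for c in blobs(m,60):
        e=cv2.fitEllipse(c); print('lid',n,np.round(e[0],1),np.round(e[1],1),plane(n,e[0],72)[0].round(1))
lid("top",im,(370,170,440,240))
im=snap("scene","s14"); caps("scene",im); lid("scene",im,(215,100,270,165))
E
```

```text
time: 57.62
eef_pos: [617.9, 51.7, 252.6]
orientation: [3.141, 0.002, -0.0]
ft_force: [-0.7, 0.8, -1.1]
grip_width: 80.0
time: 58.03
eef_pos: [618.3, 57.2, 345.4]
orientation: [3.141, -0.002, -0.001]
ft_force: [1.0, -0.4, 0.3]
grip_width: 84.8
time: 58.45
eef_pos: [618.1, 154.6, 343.8]
orientation: [-3.142, -0.0, -0.0]
ft_force: [-0.4, -0.3, -0.6]
grip_width: 84.8
time: 58.87
eef_pos: [618.1, 251.2, 343.6]
orientation: [-3.141, -0.0, 0.0]
ft_force: [0.8, -0.3, -0.4]
grip_width: 84.8
time: 59.28
eef_pos: [618.4, 256.7, 343.5]
orientation: [3.141, 0.0, -0.001]
ft_force: [-0.6, -0.9, 0.1]
grip_width: 84.7
top soy 298.7 145.1 16.9 18.0 [615.1 -77.6 143. ]
top vinegar 231.4 144.7 17.4 17.6 [617.8  51.7 143. ]
top sesame 263.0 177.7 18.5 18.7 [552.5  -8.1 143. ]
lid top [414.5 203.3] [25.8 27.2] [ 508.2 -315.8   72. ]
scene soy 248.9 173.2 8.9 12.9 [615.2 -77.2 143. ]
scene soy 65.9 82.0 11.8 75.4 [ 872.7 -663.3  143. ]
scene vinegar 276.6 208.1 10.6 15.1 [617.1  50.8 143. ]
scene sesame 286.8 180.9 10.2 14.1 [552.4  -7.9 143. ]
lid scene [240.7 124.3] [12.9 19.1] [ 507.7 -317.9   72. ]
```

View pics/t14c.png

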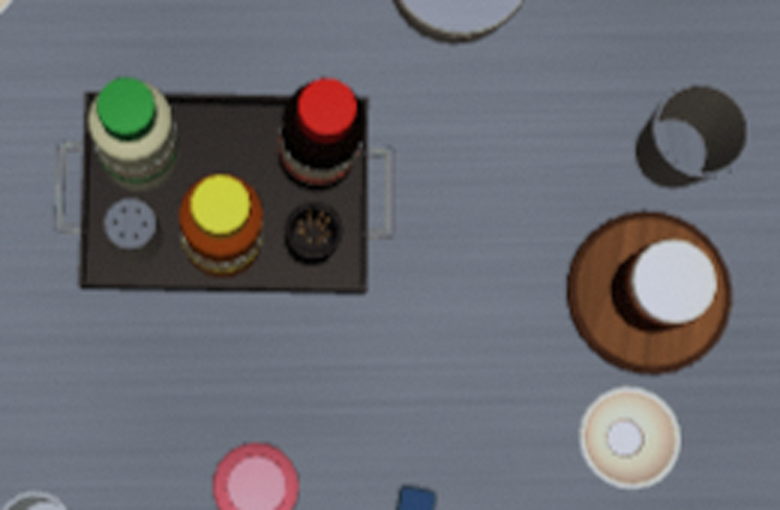

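View pics/s14.png

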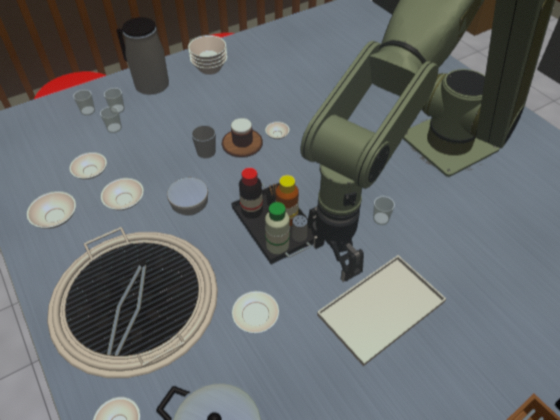

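The last pictures show each bottle upright within 2–3 mm of its start, caps at (231,145), (299,145) and (263,178). The jar is on the trivet, lid at (414,203), and the gripper is clear of everything. I hand in.

```bash
python3 -c "
from rig import ticket
print(ticket.sign_off())"
```

```text
the job is handed in; nothing more can be done
None
```

The job is done and handed in at about 59 s of the 144 s allowed. I stood the three bottles on the tray, set the jar on the trivet, then put the bottles back in the order soy, sesame oil, vinegar. The sign-off gives no verdict, so what follows is from my own last pictures.

| Item | Offset in the last pictures | Limit |
|---|---|---|
| soy, from its start | about 1.5 mm | 15 mm |
| sesame oil, from its start | about 2 mm | 15 mm |
| vinegar, from its start | about 1.5 mm | 15 mm |
| jar, from the trivet centre | 1–2 mm | 15 mm |

- **State at hand-in:** All four stood upright, and the gripper touched nothing. By eye, pepper, picks and cup were where they started; I did not measure them.
- **View disagreement:** The two cameras agreed to about 1 mm on the bottles and about 2 mm on the jar.
- **Mended on the way:** My first grip on the vinegar was too high, on the shoulder (upward force). I released it before lifting, went about 11 mm lower and gripped again. My first move command was refused because it left out some of the required values; nothing moved.

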